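Brace the test fixture with its jack, test the repaired units and put them in the tray

ROBOT

A 6-joint arm with a two-finger parallel gripper is mounted at the origin on the work surface. World frame = base frame: x ahead of the robot, y to its left, z up, the work surface at z = 0. Lengths are in m, angles in rad, forces in N, time in s.
With the tool pointing down it reaches from about 0.3 to 0.775 m from the base axis. Payload 14.6 kg.
Tool frame: the origin (TCP) lies at the very end of the fingers, on their centre line; the grasp point (between the pads) lies 19 mm behind it (r.hold_point_z is the distance from the TCP to the grasp point, in m); z points along the fingers, y is the line along which they close (so a half turn about z gives the same grasp; the last joint's range is limited). The gripper opens to 85 mm and grips with 20 to 120 N. Pads are 22 mm wide; open, the fingers measure 114 mm over their backs; the gripper's body (76 mm by 85 mm) begins 54 mm behind the grasp point. The pads swing forward as they close: fully open they stand 13 mm farther back than shut.
Start: joints at [-1.196, 0.3, 1.521, -0, 1.321, -0.067], TCP at [0.235, -0.497, 0.231] pointing down, gripper open.
Joint ranges: [-3.03, 3.03], [-0.79, 2.21], [0.23, 2.52], [-1.04, 4.18], [0, 3.07], [-2.55, 2.55]. Speed limits (rad/s): [2.22, 2.22, 2.57, 3.14, 3.14, 3.14].

INTERFACE

Orientations are given as a unit quaternion [w, x, y, z].
In Python, from rig import r gives the robot as it stands.
- The arm moves only by the tool arm_command, never from a script. Its argument "targets" is a list of rows, each an object of numbers: "dx", "dy", "dz": the shift along the tool's x, y, z in mm; "roll": the turn about the tool's z in degrees. A call has 1 to 8 rows; each row is the pose to reach, as a shift and turn from the pose commanded when the call began, along the tool's axes at that moment; what a row does not reach only later rows make up. A row lasts 1/8 s, in which the tool goes at most 62.5 mm and 10.7 degrees, less where a joint would pass 70% of its speed; a pose out of reach is approached as far as the arm can. A call with a gripper value outside its range is refused whole. "hand" is the finger opening in mm, from 0 to 85.4, set as the call begins (left out, the last holds). The fingers move at their own pace and stop on an object; the grip force is fixed at half the most. Time passes only in rows, so rows that repeat a pose let the fingers close. It gives the time, the measured TCP pose, the force, the opening and the grip force at its end, in the units of the state.
- r.read_state(): the state, without advancing time (a new reading comes with each control period).
- r.grab_frame(name): name is "scene" or "top" or "wrist"; returns a dict with "image" (400x640x3 uint8, red, green, blue), "K" (3x3 intrinsics, pixels), "R" (3x3) and "t" (3): a world point X has camera coordinates R X + t. Camera axes: x right, y down, z forward; pixel columns grow to the right and rows downward; lengths in m; the calibration is good to about 2 mm. The wrist camera is an equidistant fisheye: a pixel r from the principal point sees the ray r / f radians off the axis. A picture is of the moment at which its call begins. There is no depth.
- r.sign_off(): hands the job in; it is judged then, once.
The state is a dict: "time_s": time; "qpos": joint angles; "joint_vel": joint speeds; "tau": joint torques, N m; "position": TCP position; "eef_rot": TCP orientation; "force": force on the tool from outside, world axes, zero at the start; "ft_torque": the same for the moment, N m; "opening": opening from 0.0 (shut) to 1.0 (fully open); "grasp_force": force on a finger pad.
Only numpy, scipy, OpenCV 4.12 (cv2) and the standard library are available. Lean on these libraries where they do the work, as an engineer would, in place of code of your own. Each camera call takes 0.05 s, during which the arm holds its last target. There are 200 camera calls.

TASK

Wind the test fixture's support jack down with its crank until the foot stands firmly on the bench (you feel the crank load rise), without forcing it. With the foot firm and all the repaired units from the mat (two or three) lying flat in nests of the fixture, pull the lever right down to its stop, hold it there for half a second and let it spring back up. Then lay all the units flat and upright in the white tray, leave the foot firm, and do not disturb the phone, jar or screwdriver.

Things in the scene. Friction and masses are not known exactly. Their poses are not given: they have to be found in the camera images.
- fixture: Fixed bench test fixture: aluminium bed (x -60..140, y +-118 mm) with three nests in a row along its y. Origin below the middle nest's centre, z up, +x towards the lever hinge; yaw within 0.12 rad. Nest floors at z = 30 mm, fence tops at 36. Levelling feet set the whole fixture, and this origin, 0 to 8 mm above the bench.
- nest_right (a point): Centre of the floor of the nest on the -y side. Each nest is a pocket 72 mm (fixture x) x 42 mm (fixture y), 6 mm deep between black fences 26 mm wide; a unit lies in it flat and upright, its long side along fixture x (either way round), with 5 mm of play all round.
- nest_mid (a point): Centre of the floor of the middle nest, 68 mm from its neighbours.
- nest_left (a point): Centre of the floor of the nest on the +y side.
- crank (a joint): Crank of the support jack, rad, 0 to 26, starts between 0 and 3; grows clockwise seen from above, which winds the leg down 12 mm per turn. Stays where it is left. Takes about 6 N at the knob while the foot hangs free, and 0.76 N more for each mm wound after the foot has met the bench; 2 to 4 N more (3 to 5 mm, about 0.3 turn) is firm. Wound a full turn past contact it is forced.
- crank_knob (a point): Middle of the upright red crank knob (20 mm diameter, 34 mm tall, spins freely on its pin), 50 mm from the crank's axis, about 155 mm above fixture origin; a 6 mm steel arm lies just under it, its top 19 mm below this point.
- jack_axis (a point): Point on the vertical axis of the crank, at the height of the middle of the knob; at x -20, y -185 mm in the fixture frame. Below it the blue jack head, 40 mm square, its top at z = 120 mm, on an arm flush with the nest fences.
- jack_foot: Round black foot of the jack's leg, 52 mm across, below the blue head; origin: centre of its underside. At crank 0 it hangs 20 mm (plus the 0 to 8 mm of the fixture's height) over the bench. Once on the bench it yields against a spring of 20 N/mm. Firm: 40 N or more on the bench; over 250 N is forced; above about 150 N the crank may run back when let go.
- table: The wooden bench, its top at z = 0, level.
- lever (a joint): Test lever, rad: 0 = upright (at rest, held there by its spring), 1.571 = level, at its stop, probe plate down over the nests. It swings about lever_hinge towards the robot (fixture -x) and down, needs about 3 to 8 N at the handle, and springs back up when let go. An unseated unit blocks it.
- lever_hinge (a point): Middle of the lever's hinge axis (along fixture y), 120 mm beyond the middle nest's centre, 75 mm above the fixture's origin.
- lever_grip (a point): Middle of the orange roller handle at the lever's end: 18 mm diameter, 124 mm long along fixture y, spins freely, with a steel arm at each end; 250 mm from lever_hinge. Straight above the hinge when the lever is up.
- mat: Cork mat, fixed, 210 x 230 x 3 mm; origin: centre of its underside. The units start on it.
- tray: White tray with a green floor, fixed, 236 mm (its x) x 104 mm (its y), walls 4 mm thick and 16 mm high, floor top 5 mm above the bench; origin: centre of its underside.
- tray_in (a point): Centre of the tray's inner floor; x along its long side.
- unit_red: Pocket electronic unit with a red plastic case, a black screen and two white buttons on its upper face; 62 mm (its x) x 32 mm (its y) x 26 mm high, about 60 g. Origin: centre of its underside, z up. May be absent.
- unit_blue: Pocket electronic unit with a blue plastic case, a black screen and two white buttons on its upper face; 62 mm (its x) x 32 mm (its y) x 26 mm high, about 60 g. Origin: centre of its underside, z up. May be absent.
- unit_yellow: Pocket electronic unit with a yellow plastic case, a black screen and two white buttons on its upper face; 62 mm (its x) x 32 mm (its y) x 26 mm high, about 60 g. Origin: centre of its underside, z up. May be absent.
- phone: Bystander: red mobile phone lying on the bench, 112 x 48 x 14 mm; origin: centre of its underside.
- screw_jar: Bystander: amber jar with black cap, 52 mm across, 65 mm tall; origin: centre of its underside.
- driver: Bystander: screwdriver with yellow handle, 180 mm, lying on the bench.

How it is judged:
By the outcome, as a careful person would: the job done as asked, in the order asked, and still so for the second after the job is handed in, with the robot touching nothing.
Of unit_red, unit_blue, unit_yellow only 2 to 3 are there at a start; the rules pass over those that are not, and their reading is None.
At some moment in a run one of unit_red, unit_blue, unit_yellow may be knocked a few centimetres aside while the robot is not near it.
Once in a run the grip may slacken for a moment while it holds something.
It also fails if it takes over 210 s, if anything falls off the work surface, if the arm or the gripper's body presses on something with over 40 N, if the wrist force passes 120 N, or if a joint passes its speed limit or range.

## Working session

There is one attempt and no reset: what is moved stays moved. The work goes in short steps, Python scripts to look and compute and a tool call to move; the robot and the scene stay as the last step left them, time stands still between calls to the robot, and variables do not carry over. Pictures are saved under pics/ and viewed, at most 14 in all, crops included, and the job is handed in when it is done.

Besides the shell and the picture viewer there is one more tool, called after "Call:" in YAML: its name, and indented under it one key for each argument. arm_command: Moves the arm, as the interface text tells. Its arguments: {"type":"object","properties":{"targets":{"type":"array"},"hand":{"type":"number"}},"required":["targets"]}

```bash
ls; mkdir -p pics; python3 - <<'E'
from rig import r
import cv2
for n in("scene","top"):
    f=r.grab_frame(n); cv2.imwrite(f"pics/{n}0.png",f["image"][:,:,::-1]); print(n,f["K"].round(1).tolist(),f["R"].round(4).tolist(),f["t"].round(4).tolist())
s=r.read_state(); print(s, r.hold_point_z)
E
```

```text
pics
scene [[395.2, 0.0, 309.6], [0.0, 395.2, 195.1], [0.0, 0.0, 1.0]] [[-0.9852, 0.1707, 0.017], [0.1204, 0.7588, -0.6401], [-0.1221, -0.6285, -0.7681]] [0.5513, 0.0432, 1.194]
top [[426.9, 0.0, 307.9], [0.0, 426.9, 198.4], [0.0, 0.0, 1.0]] [[-0.0267, -0.9996, -0.0028], [-0.9799, 0.0267, -0.1974], [0.1974, -0.0026, -0.9803]] [0.0083, 0.6037, 1.128]
{'time_s': 0.1, 'qpos': array([-1.19562473e+00,  3.00429805e-01,  1.52151145e+00, -1.71854293e-05,
        1.32070479e+00, -6.65971459e-02]), 'joint_vel': array([-0.00061226, -0.00082564,  0.00036335, -0.00024948, -0.00196169,
        0.00173315]), 'tau': array([ 1.88521401e-03, -5.44381607e+01, -3.62370908e+01, -4.15692432e-05,
        3.04836220e-03,  2.08904561e-05]), 'position': array([ 0.23506531, -0.49700699,  0.23077342]), 'eef_rot': array([-5.19160426e-04,  9.75703470e-01,  2.19094640e-01, -8.91658536e-05]), 'force': array([-0.48757827,  0.50630781, -0.21602484]), 'ft_torque': array([0.00278595, 0.02171577, 0.00886512]), 'grasp_force': 0.0, 'opening': 1.0006922041097461} 0.0187
```

View pics/top0.png

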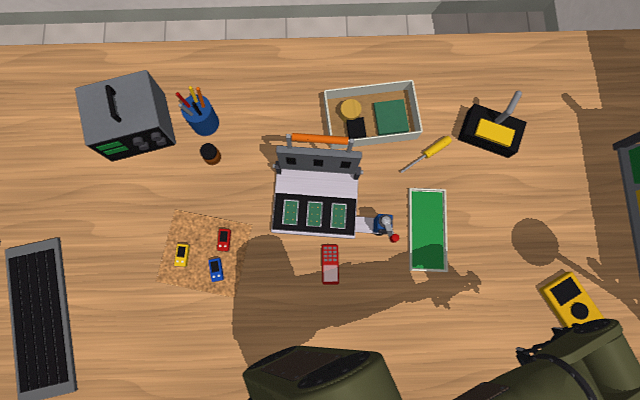

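View pics/scene0.png

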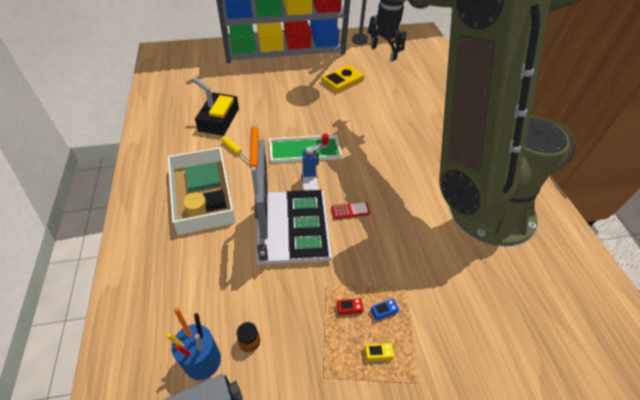

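The top view shows the fixture nests around (315,214), the lever's orange roller at (319,139) and the jack with its red knob at (394,238). The tray is at (428,230) and the phone at (330,264). All three units are on the mat: red (224,238), blue (215,268) and yellow (181,254). The jar is at (209,153) and the driver at (428,152).

```bash
cat > h.py <<'E'
import numpy as np, cv2
from rig import r
from scipy.optimize import least_squares
from scipy.spatial.transform import Rotation as Rn
def grab(n): return r.grab_frame(n)
def ray(f,u,v):
    K=f["K"]; x=np.array([(u-K[0,2])/K[0,0],(v-K[1,2])/K[1,1]])
    if f.get("fish"):
        th=np.hypot(*x); d=np.array([*(x/max(th,1e-9)*np.sin(th)),np.cos(th)])
    else: d=np.array([*x,1.])
    R=np.array(f["R"]); return -R.T@f["t"], R.T@(d/np.linalg.norm(d))
def onz(f,u,v,z):
    o,d=ray(f,u,v); return o+d*(z-o[2])/d[2]
def tri(fa,pa,fb,pb):
    oa,da=ray(fa,*pa); ob,db=ray(fb,*pb)
    s=np.linalg.lstsq(np.c_[da,-db],ob-oa,rcond=None)[0]
    A=oa+s[0]*da; B=ob+s[1]*db; return (A+B)/2, np.linalg.norm(A-B)
def proj(f,X):
    c=np.atleast_2d(X)@np.array(f["R"]).T+f["t"]; K=f["K"]
    if f.get("fish"):
        rho=np.hypot(c[:,0],c[:,1]); th=np.arctan2(rho,c[:,2]); q=c[:,:2]/np.maximum(rho,1e-9)[:,None]*th[:,None]
    else: q=c[:,:2]/c[:,2:]
    return q*[K[0,0],K[1,1]]+[K[0,2],K[1,2]]
def hsv(f): return cv2.cvtColor(f["image"],cv2.COLOR_RGB2HSV)
RNG=dict(red=[(0,150,60),(6,255,255)],red2=[(174,150,60),(180,255,255)],orange=[(8,200,120),(14,255,255)],yellow=[(22,180,120),(32,255,255)],blue=[(105,150,60),(125,255,255)],green=[(50,80,40),(85,255,255)])
def blobs(f,c,box,amin=15):
    H=hsv(f); m=cv2.inRange(H,*map(np.array,RNG[c]))
    if c=="red": m|=cv2.inRange(H,*map(np.array,RNG["red2"]))
    k=np.zeros_like(m); x0,y0,x1,y1=box; k[y0:y1,x0:x1]=m[y0:y1,x0:x1]
    n,l,st,ce=cv2.connectedComponentsWithStats(k)
    out=[]
    for i in range(1,n):
        if st[i,4]>=amin:
            p=np.argwhere(l==i)[:,::-1].astype(np.float32); rc=cv2.minAreaRect(p)
            out.append((ce[i].round(1).tolist(),int(st[i,4]),np.round(rc[1],1).tolist(),round(rc[2],1)))
    return out
E
python3 - <<'E'
from h import *
T=grab("top");S=grab("scene")
for n,f,bx in(("top",T,dict(orange=(270,120,370,160),green=(270,190,460,280),red=(160,200,410,300),blue=(160,200,420,300),yellow=(160,200,260,300))),("scene",S,dict(orange=(240,110,275,180),green=(260,130,350,260),red=(300,130,430,360),blue=(290,130,430,360),yellow=(330,290,430,370)))):
    for c,b in bx.items():
        print(n,c,*blobs(f,c,b),sep="\n  ")
a=cv2.resize(T["image"][185:290,265:455],None,fx=4,fy=4,interpolation=cv2.INTER_CUBIC)
b=cv2.resize(S["image"][125:270,230:375],None,fx=4,fy=4,interpolation=cv2.INTER_CUBIC)
cv2.imwrite("pics/t1.png",a[:,:,::-1]);cv2.imwrite("pics/s1.png",b[:,:,::-1])
E
```

```text
top
  orange
  ([319.5, 138.3], 418, [56.1, 7.6], 3.9)
top
  green
  ([427.1, 230.2], 2386, [77.0, 31.0], 90.0)
  ([290.2, 212.1], 240, [11.4, 22.4], 4.8)
  ([314.2, 213.8], 247, [11.6, 22.5], 4.8)
  ([338.3, 215.7], 236, [11.5, 22.5], 3.8)
top
  red
  ([223.7, 240.5], 182, [12.1, 21.8], 4.8)
  ([394.0, 237.7], 60, [8.0, 8.0], 90.0)
  ([329.6, 260.9], 308, [40.4, 16.6], 88.3)
top
  blue
  ([377.7, 223.0], 77, [10.0, 17.0], 0.0)
  ([216.2, 270.1], 165, [22.0, 11.8], 80.5)
top
  yellow
  ([181.4, 255.5], 172, [12.8, 22.3], 7.6)
scene
  orange
  ([257.0, 139.0], 23, [22.0, 0.0], -90.0)
  ([251.1, 141.7], 23, [19.0, 1.0], 90.0)
scene
  green
  ([328.3, 148.8], 216, [15.4, 22.1], 86.4)
  ([291.7, 147.8], 609, [16.3, 48.3], 86.4)
  ([304.8, 203.5], 200, [10.0, 20.0], 90.0)
  ([306.6, 222.4], 221, [10.3, 21.5], 86.8)
  ([308.1, 242.8], 256, [11.5, 23.0], 86.4)
scene
  red
  ([324.8, 138.9], 55, [10.0, 5.0], 90.0)
  ([347.1, 213.1], 168, [13.9, 36.7], 82.9)
  ([349.9, 307.1], 272, [14.9, 25.3], 84.6)
scene
  blue
  ([309.2, 165.2], 212, [20.0, 11.0], 90.0)
  ([384.6, 310.2], 208, [13.4, 24.9], 70.3)
scene
  yellow
  ([379.1, 352.3], 327, [17.1, 28.1], 85.9)
```

View pics/t1.png

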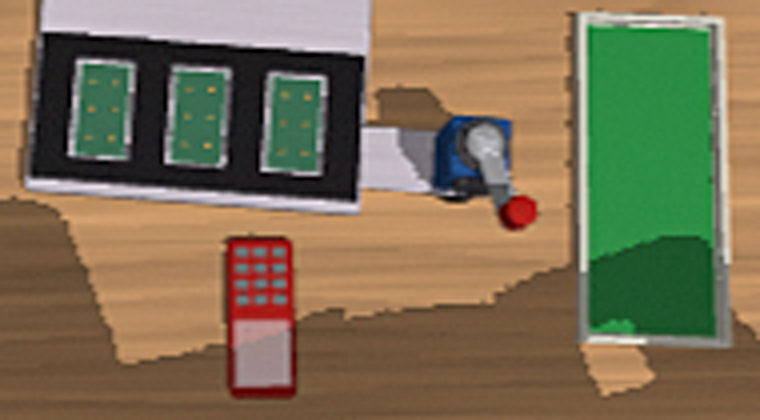

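View pics/s1.png

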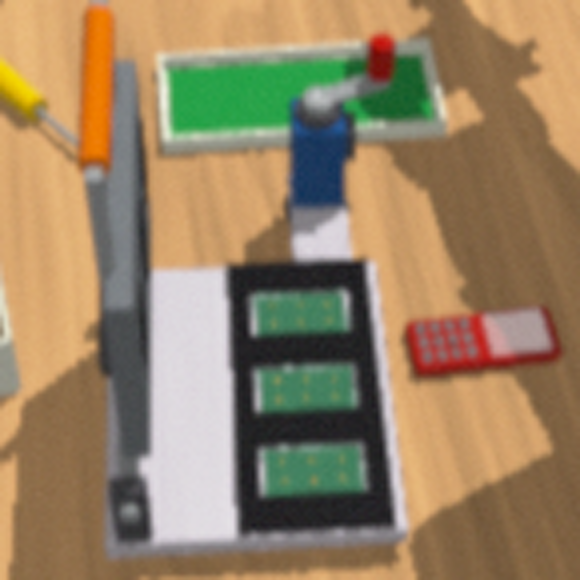

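Crops show three pads with grey margins; the knob is to the robot/right side of the jack head. Next step is to fit the poses.

```bash
python3 - <<'E'
from h import *
T=grab("top");S=grab("scene")
nest=np.array([[0,.068,.03],[0,0,.03],[0,-.068,.03]])
tp=[[290.2,212.1],[314.2,213.8],[338.3,215.7]]; sp=[[308.1,242.8],[306.6,222.4],[304.8,203.5]]
for a,b in zip(tp,sp): p,e=tri(T,a,S,b); print("nest tri",p.round(4),round(e,4))
p,e=tri(T,(394,237.7),S,(324.8,138.9)); print("knob tri",p.round(4),e)
def W(q,P): c,s=np.cos(q[3]),np.sin(q[3]); return P@np.array([[c,-s,0],[s,c,0],[0,0,1]]).T+[q[0],q[1],q[2]]
def res(q):
    return np.r_[(proj(T,W(q,nest))-tp).ravel(),(proj(S,W(q,nest))-sp).ravel(),(proj(T,W(q,np.array([[.12,0,.325]])))-[319.5,138.3]).ravel()*.7,(q[2]-.004)*100]
s=least_squares(res,[.6,0,.004,0]);q=s.x;print("fix",q.round(4),s.fun.round(2))
for b,n in(((394,237.7),"T"),((324.8,138.9),"S")):
    f=T if n=="T" else S
    for z in(.155,.172): print("knob",n,z,onz(f,*b,z+q[2]).round(4))
print("axis",W(q,np.array([[-.02,-.185,.155]])).round(4))
print("tray",onz(T,427.1,230.2,.005).round(4))
for c,u,v,u2,v2 in(("red",223.7,240.5,349.9,307.1),("blue",216.2,270.1,384.6,310.2),("yel",181.4,255.5,379.1,352.3)): print(c,onz(T,u,v,.026).round(4),onz(S,u2,v2,.02).round(4))
# tray corners inner green
H=hsv(T);m=cv2.inRange(H,(50,80,40),(85,255,255));m[:,:400]=0;m[:,460:]=0;m[:180]=0;m[290:]=0
rc=cv2.boxPoints(cv2.minAreaRect(np.argwhere(m)[:,::-1].astype(np.float32)))
print("tray corners",[onz(T,*c,.005).round(3).tolist() for c in rc])
E
```

```text
nest tri [0.5721 0.0437 0.0237] 0.001
nest tri [ 0.565  -0.0245  0.024 ] 0.0015
nest tri [ 0.5583 -0.0932  0.0234] 0.0004
knob tri [ 0.4785 -0.2216  0.152 ] 7.001474555214374e-05
fix [ 0.5653 -0.0242 -0.0046 -0.1013] [-0.02  0.01 -0.21  0.05 -0.45 -0.1  -0.22 -0.45 -0.34 -0.27 -0.04 -0.09
 -0.11  0.65 -0.86]
knob T 0.155 [ 0.4786 -0.2219  0.1504]
knob T 0.172 [ 0.4769 -0.2185  0.1674]
knob S 0.155 [ 0.4781 -0.2233  0.1504]
knob S 0.172 [ 0.4825 -0.205   0.1674]
axis [[ 0.5267 -0.2062  0.1504]]
tray [ 0.5124 -0.3476  0.005 ]
red [0.4963 0.2318 0.026 ] [0.5016 0.241  0.02  ]
blue [0.4147 0.2516 0.026 ] [0.42   0.2626 0.02  ]
yel [0.4576 0.3494 0.026 ] [0.4615 0.3572 0.02  ]
tray corners [[0.629, -0.313, 0.005], [0.626, -0.403, 0.005], [0.404, -0.384, 0.005], [0.407, -0.296, 0.005]]
```

```bash
cat >> h.py <<'E'
def tool():
    s=r.read_state(); w,x,y,z=s["eef_rot"]; return s,Rn.from_quat([x,y,z,w]).as_matrix()
def go(x,y,z,yaw):
    s,R=tool(); d=R.T@(np.array([x,y,z])-s["position"])*1e3
    y0=np.arctan2(R[1,0],R[0,0]); roll=-np.degrees((yaw-y0+np.pi)%(2*np.pi)-np.pi)
    print("d",d.round(1),"roll",round(roll,1),"yaw0",round(y0,4),"tilt",R[2,:2].round(4),"q",s["qpos"].round(2))
E
python3 -c "
from h import *
go(.4785,-.2216,.26,-.1013)"
```

```text
d [ 337.8 -145.   -28.8] roll 31.1 yaw0 0.4418 tilt [ 0.     -0.0003] q [-1.2   0.3   1.52 -0.    1.32 -0.07]
```

Call:
arm_command:
  targets:
    - {"dx":45,"dy":-19,"dz":-29,"roll":5}
    - {"dx":95,"dy":-41,"dz":-29,"roll":10}
    - {"dx":145,"dy":-62,"dz":-29,"roll":15}
    - {"dx":195,"dy":-84,"dz":-29,"roll":20}
    - {"dx":245,"dy":-105,"dz":-29,"roll":25}
    - {"dx":295,"dy":-127,"dz":-29,"roll":31.1}
    - {"dx":337.8,"dy":-145,"dz":-29,"roll":31.1}
    - {"dx":337.8,"dy":-145,"dz":-29,"roll":31.1}
  hand: 45

```text
time_s: 1.3
position: [0.4798, -0.2196, 0.2601]
eef_rot: [-0.0, 0.999, -0.049, -0.0]
force: [-0.5, 0.1, -0.5]
opening: 0.525
grasp_force: 0.0
```

```bash
python3 - <<'E'
from h import *
go(.4785,-.2216,.26,-.1013)
f=grab("wrist"); print(f["K"].round(1).tolist(),np.array(f["R"]).round(3).tolist(),np.array(f["t"]).round(4).tolist(), (-np.array(f["R"]).T@f["t"]).round(3))
cv2.imwrite("pics/w1.png",f["image"][:,:,::-1])
f["fish"]=1
for c in("red","green","orange"): print(c,*blobs(f,c,(0,0,640,400),40),sep="\n ")
E
```

```text
d [-1.1  2.1  0.1] roll 0.2 yaw0 -0.0974 tilt [-0.0002 -0.0004] q [-0.5   0.23  1.54  0.    1.37  1.17]
[[309.7, 0.0, 322.6], [0.0, 309.7, 200.3], [0.0, 0.0, 1.0]] [[-0.097, -0.995, 0.001], [-0.957, 0.093, 0.276], [-0.274, 0.026, -0.961]] [-0.1731, 0.4362, 0.5447] [ 0.55  -0.227  0.404]
red
 ([59.7, 190.9], 511, [36.7, 18.4], 80.1)
 ([216.9, 208.3], 1031, [77.8, 31.5], 80.1)
 ([321.3, 202.4], 593, [30.0, 23.0], 90.0)
green
 ([413.4, 130.1], 10379, [165.0, 65.0], 90.0)
 ([212.5, 120.5], 1190, [50.8, 25.2], 88.0)
 ([165.8, 123.8], 1050, [48.8, 23.3], 87.1)
 ([124.9, 128.0], 806, [45.8, 19.1], 86.8)
orange
```

View pics/w1.png

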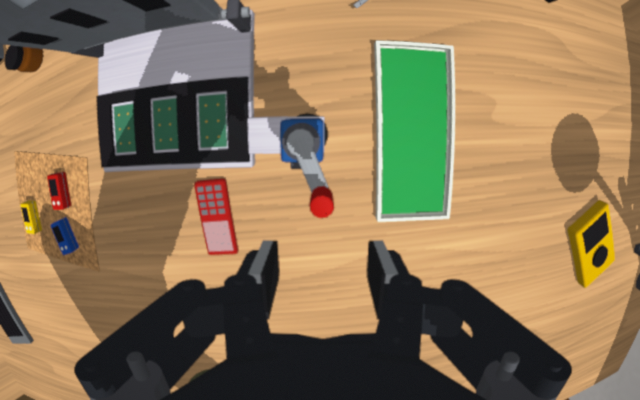

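Wrist view: knob at (321,203), nests at (212,121), (166,124) and (125,128), tray at (413,130), fingers centred on column 319. I'll refine the fit jointly with this view.

```bash
cat > fit.py <<'E'
from h import *
T=grab("top");S=grab("scene");F=grab("wrist");F["fish"]=1
nest=np.array([[0,.068,.03],[0,0,.03],[0,-.068,.03]])
tp=[[290.2,212.1],[314.2,213.8],[338.3,215.7]]; sp=[[308.1,242.8],[306.6,222.4],[304.8,203.5]]
wp=[[124.9,128],[165.8,123.8],[212.5,120.5]]
def W(q,P): c,s=np.cos(q[3]),np.sin(q[3]); return P@np.array([[c,-s,0],[s,c,0],[0,0,1]]).T+[q[0],q[1],q[2]]
# subpixel-level biases per camera are allowed as 3-D shifts (2 mm sigma)
def res(p):
    q=p[:4]; o=[]
    for f,m,b,k in((T,tp,p[4:7],[394,237.7]),(S,sp,p[7:10],[324.8,138.9]),(F,wp,p[10:13],[321.3,202.4])):
        o.append((proj(f,W(q,nest)+b)-m).ravel()/.4)
        o.append((proj(f,W(q,np.array([[-.02+.05*np.cos(p[13]),-.185+.05*np.sin(p[13]),.155]]))+b)-k).ravel()/(1.5 if f is F else .8))
        o.append(np.array(b)/.0015)
    return np.r_[np.concatenate(o),(q[2]-.004)/.0025]
s=least_squares(res,np.r_[.565,-.024,.004,-.1,np.zeros(9),-2.7]);p=s.x
print("fix",p[:4].round(4),"biases mm",(p[4:13]*1e3).round(1)); print(s.fun.round(1))
np.save("fix.npy",p)
q=p[:4]
print("axis",W(q,np.array([[-.02,-.185,.155]])).round(4),"knob",W(q,np.array([[-.02+.05*np.cos(p[13]),-.185+.05*np.sin(p[13]),.155]])).round(4))
print("tray wrist",onz(F,413.4,130.1,.005).round(4),"top",onz(T,427.1,230.2,.005).round(4))
for n,u,v in(("TLc",380,46),("BLc",379,217),("TRc",452,47),("BRc",448,216)): print(n,onz(F,u,v,.005).round(4))
E
python3 fit.py
```

```text
fix [ 5.651e-01 -2.430e-02 -2.000e-04 -1.070e-01] biases mm [-0.3 -0.5  0.   0.2  2.3 -1.5  0.1 -1.9 -0.1]
[ 0.3 -0.5 -0.   0.  -0.4 -0.  -0.2  0.5 -0.2 -0.3  0.  -0.5 -0.8 -0.5
 -0.6  0.6 -0.3  0.7  0.6  0.1  1.6 -1.   0.4 -0.  -0.9  0.5  0.1  0.3
 -0.  -1.7  0.1 -1.2 -0.  -1.7]
axis [[ 0.5254 -0.2061  0.1548]] knob [[ 0.4775 -0.2201  0.1548]]
tray wrist [ 0.5178 -0.3474  0.005 ] top [ 0.5124 -0.3476  0.005 ]
TLc [ 0.6313 -0.3127  0.005 ]
BLc [ 0.4027 -0.2938  0.005 ]
TRc [ 0.6298 -0.4134  0.005 ]
BRc [ 0.3926 -0.3964  0.005 ]
```

```bash
python3 -c "
from h import *
go(.4775,-.2201,.144,-.105); print(tool()[0]['position'])"
```

```text
d [ -0.7  -2.3 116.3] roll 0.2 yaw0 -0.102 tilt [-0.0002  0.0001] q [-0.5   0.23  1.54 -0.    1.37  1.17]
[ 0.47798566 -0.22243604  0.26026175]
```

Call:
arm_command:
  targets:
    - {"dx":-0.5,"dy":-2,"dz":40}
    - {"dx":-0.5,"dy":-2,"dz":80}
    - {"dx":-0.5,"dy":-2,"dz":105}
    - {"dx":-0.5,"dy":-2,"dz":116}
    - {"dx":-0.5,"dy":-2,"dz":116}

```text
invalid input at $.targets[0]: expected keys dx, dy, dz, roll
```

Call:
arm_command:
  targets:
    - {"dx":0}
    - {"dx":0}
    - {"dx":0}
    - {"dx":0}
  hand: 0

```text
invalid input at $.targets[0]: expected keys dx, dy, dz, roll
```

```bash
python3 -c "
from h import *
s=tool()[0];p=s['position'];print(p,s['opening']*85,s['grasp_force'],s['force'])
a=np.array([.5254,-.2061]);v=p[:2]-a;print(np.hypot(*v),np.degrees(np.arctan2(v[1],v[0])))
F=grab('wrist');cv2.imwrite('pics/w2.png',F['image'][:,:,::-1])"
```

```text
[ 0.47798566 -0.22243604  0.26026175] 44.51545878170546 0.0 [0.0264246  0.40473494 0.30973927]
0.05014963150891951 -160.989225473366
```

View pics/w2.png

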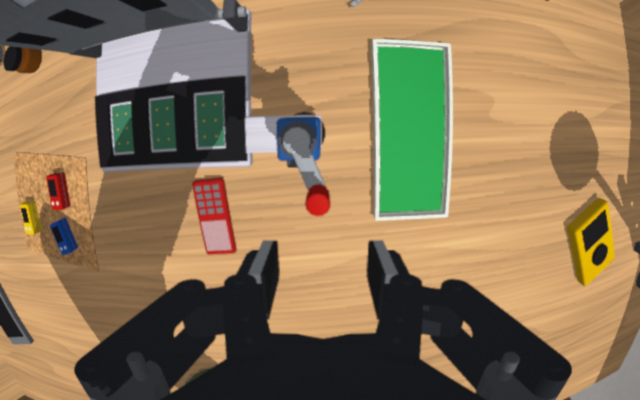

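Both commands were refused because every row needs all four keys, and the arm did not move. The knob is at (317,202) against a finger centre of 319.

Call:
arm_command:
  targets:
    - {"dx":-0.5,"dy":-2,"dz":40,"roll":0}
    - {"dx":-0.5,"dy":-2,"dz":80,"roll":0}
    - {"dx":-0.5,"dy":-2,"dz":105,"roll":0}
    - {"dx":-0.5,"dy":-2,"dz":116,"roll":0}
    - {"dx":-0.5,"dy":-2,"dz":116,"roll":0}

```text
time_s: 2.17
position: [0.478, -0.2201, 0.1444]
eef_rot: [-0.0, 0.999, -0.051, -0.0]
force: [0.7, -0.1, 0.4]
opening: 0.529
grasp_force: 0.0
```

Call:
arm_command:
  targets:
    - {"dx":0,"dy":0,"dz":0,"roll":0}
    - {"dx":0,"dy":0,"dz":0,"roll":0}
    - {"dx":0,"dy":0,"dz":0,"roll":0}
    - {"dx":0,"dy":0,"dz":0,"roll":0}
  hand: 0

```text
time_s: 2.68
position: [0.4788, -0.2199, 0.1456]
eef_rot: [0.0, 0.999, -0.05, 0.001]
force: [-0.2, 0.9, 6.3]
opening: 0.213
grasp_force: 58.6
```

```bash
python3 -c "
from h import *
s,R=tool();p=s['position'];print(p,s['opening']*85,s['grasp_force'],s['force'],np.arctan2(R[1,0],R[0,0]))
a=np.array([.5254,-.2061]);v=p[:2]-a;print(np.hypot(*v),np.degrees(np.arctan2(v[1],v[0])))
F=grab('wrist');cv2.imwrite('pics/w3.png',F['image'][:,:,::-1])"
```

```text
[ 0.47883227 -0.219881    0.14560871] 18.103987567886257 58.56306195259094 [-0.16334844  0.94496355  6.29194317] -0.10097612605393345
0.04856407161816685 -163.51469245633103
```

View pics/w3.png

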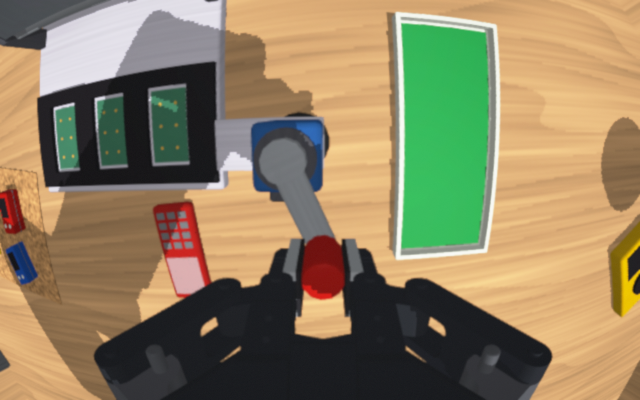

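The grip is on the knob at (323,265), but there is 6 N of upward force, so the fingertips probably touch the crank arm. I'll regrip a little higher.

Call:
arm_command:
  targets:
    - {"dx":0,"dy":0,"dz":0,"roll":0}
    - {"dx":0,"dy":0,"dz":0,"roll":0}
    - {"dx":0,"dy":0,"dz":-6,"roll":0}
    - {"dx":0,"dy":0,"dz":-6,"roll":0}
  hand: 40

```text
time_s: 3.22
position: [0.4785, -0.2198, 0.1509]
eef_rot: [0.0, 0.999, -0.05, 0.0]
force: [-0.8, -0.2, -0.5]
opening: 0.466
grasp_force: 0.0
```

Call:
arm_command:
  targets:
    - {"dx":0,"dy":0,"dz":0,"roll":0}
    - {"dx":0,"dy":0,"dz":0,"roll":0}
    - {"dx":0,"dy":0,"dz":0,"roll":0}
    - {"dx":0,"dy":0,"dz":0,"roll":0}
  hand: 0

```text
time_s: 3.72
position: [0.4782, -0.2198, 0.1505]
eef_rot: [0.0, 0.999, -0.05, 0.0]
force: [-2.3, -1.1, 4.0]
opening: 0.211
grasp_force: 58.6
```

```bash
python3 -c "
from h import *
s,R=tool();p=s['position'];print(p,s['opening']*85,s['grasp_force'],s['force'],np.arctan2(R[1,0],R[0,0]))
a=np.array([.5254,-.2061]);v=p[:2]-a;th=np.arctan2(v[1],v[0]);print(np.hypot(*v),np.degrees(th))
# circle in tool axes, 24 pts per turn of 15deg, relative to start, clockwise
u=v/np.hypot(*v);c=p[:2]-.05*u
for k in range(1,25):
    t=th-np.radians(15*k); P=np.r_[c+.05*np.array([np.cos(t),np.sin(t)]),p[2]]
    print(k,((R.T@(P-p))*1e3).round(1)[:2])
"
```

```text
[ 0.47822084 -0.21976472  0.15045236] 17.976203742347668 58.55450391769409 [-2.34199053 -1.13334403  3.96360559] -0.10103781313585133
0.04911820425542046 -163.84715596708836
1 [ -3.3 -12.6]
2 [ -3.1 -25.7]
3 [  0.4 -38.3]
4 [  7.  -49.5]
5 [ 16.3 -58.6]
6 [ 27.7 -65.1]
7 [ 40.3 -68.3]
8 [ 53.4 -68.2]
9 [ 66.  -64.7]
10 [ 77.2 -58.1]
11 [ 86.3 -48.7]
12 [ 92.8 -37.4]
13 [ 96.  -24.7]
14 [ 95.9 -11.7]
15 [92.4  0.9]
16 [85.7 12.1]
17 [76.4 21.3]
18 [65.1 27.7]
19 [52.4 31. ]
20 [39.4 30.8]
21 [26.8 27.3]
22 [15.6 20.7]
23 [ 6.4 11.4]
24 [0. 0.]
```

Call:
arm_command:
  targets:
    - {"dx":-3.3,"dy":-12.6,"dz":0,"roll":0}
    - {"dx":-3.1,"dy":-25.7,"dz":0,"roll":0}
    - {"dx":0.4,"dy":-38.3,"dz":0,"roll":0}
    - {"dx":7,"dy":-49.5,"dz":0,"roll":0}

```text
time_s: 4.22
position: [0.4892, -0.1705, 0.1503]
eef_rot: [-0.0, 0.999, -0.051, -0.001]
force: [-7.4, -0.7, 8.2]
opening: 0.219
grasp_force: 42.3
```

```bash
cat > cr.py <<'E'
from h import *
s,R=tool();p=s['position'];v=p[:2]-np.array([.5254,-.2061]);th=np.arctan2(v[1],v[0])
f=s['force'];u=v/np.hypot(*v);t=np.array([u[1],-u[0]])
print(s['time_s'],p.round(4),'r',np.hypot(*v).round(4),'ang',np.degrees(th).round(1),'Fr',(f[:2]@u).round(1),'Ft',(f[:2]@t).round(1),'Fz',f[2].round(1),'grip',s['grasp_force'],s['opening']*85)
E
python3 cr.py
```

```text
4.225 [ 0.4892 -0.1705  0.1503] r 0.0508 ang 135.5 Fr 4.8 Ft -5.7 Fz 8.2 grip 42.269307374954224 18.59959166911584
```

Call:
arm_command:
  targets:
    - {"dx":9.3,"dy":-9.1,"dz":0,"roll":0}
    - {"dx":20.7,"dy":-15.6,"dz":0,"roll":0}
    - {"dx":33.3,"dy":-18.8,"dz":0,"roll":0}
    - {"dx":46.4,"dy":-18.7,"dz":0,"roll":0}

```text
time_s: 4.72
position: [0.5383, -0.1559, 0.1504]
eef_rot: [-0.001, 0.999, -0.05, -0.001]
force: [-6.0, 1.7, 5.9]
opening: 0.214
grasp_force: 59.1
```

```bash
python3 cr.py
```

```text
4.725 [ 0.5383 -0.1559  0.1504] r 0.0518 ang 75.6 Fr 0.1 Ft -6.3 Fz 5.9 grip 59.070205092430115 18.215793509158825
```

Call:
arm_command:
  targets:
    - {"dx":12.6,"dy":3.5,"dz":0,"roll":0}
    - {"dx":23.8,"dy":10.1,"dz":0,"roll":0}
    - {"dx":32.9,"dy":19.5,"dz":0,"roll":0}
    - {"dx":39.4,"dy":30.8,"dz":0,"roll":0}

```text
time_s: 5.22
position: [0.5743, -0.1912, 0.1503]
eef_rot: [-0.001, 0.999, -0.05, -0.001]
force: [-9.9, 3.4, 6.4]
opening: 0.214
grasp_force: 59.2
```

```bash
python3 cr.py
```

```text
5.225 [ 0.5743 -0.1912  0.1503] r 0.0512 ang 16.9 Fr -8.5 Ft -6.1 Fz 6.4 grip 59.24619913101196 18.21803045025193
```

Call:
arm_command:
  targets:
    - {"dx":3.2,"dy":12.7,"dz":0,"roll":0}
    - {"dx":3.1,"dy":25.7,"dz":0,"roll":0}
    - {"dx":-0.4,"dy":38.3,"dz":0,"roll":0}
    - {"dx":-7.1,"dy":49.5,"dz":0,"roll":0}

```text
time_s: 5.72
position: [0.5622, -0.2392, 0.1503]
eef_rot: [-0.001, 0.999, -0.05, -0.0]
force: [-4.1, 12.5, 6.2]
opening: 0.209
grasp_force: 59.2
```

```bash
python3 cr.py
```

```text
5.725 [ 0.5622 -0.2392  0.1503] r 0.0495 ang -42.0 Fr -11.4 Ft -6.6 Fz 6.2 grip 59.2282372713089 17.799349773478234
```

```bash
cat > ci.py <<'E'
from h import *
import sys
P=np.array([[.4782,-.2198],[.4892,-.1705],[.5383,-.1559],[.5743,-.1912],[.5622,-.2392]])
s=least_squares(lambda c:np.hypot(*(P-c).T)-.05,[.525,-.206]);c=s.x;print(c.round(4),(s.fun*1e3).round(2))
st,R=tool();p=st['position'];v=p[:2]-c;th=np.arctan2(v[1],v[0]);print(np.degrees(th),np.hypot(*v))
for k in range(1,25):
    t=th-np.radians(15*k+5); Q=np.r_[c+.05*np.array([np.cos(t),np.sin(t)]),p[2]]
    print(k,((R.T@(Q-p))*1e3).round(1)[:2])
E
python3 ci.py
```

```text
[ 0.526  -0.2045] [0.19 0.08 0.1  0.09 0.17]
-43.82471487531628 0.05018674043319004
1 [-13.1  11.5]
2 [-24.9  16.9]
3 [-37.8  19. ]
4 [-50.8  17.8]
5 [-63.   13.2]
6 [-73.7   5.6]
7 [-81.9  -4.5]
8 [-87.3 -16.4]
9 [-89.5 -29.3]
10 [-88.2 -42.3]
11 [-83.6 -54.5]
12 [-76.  -65.1]
13 [-66.  -73.4]
14 [-54.1 -78.8]
15 [-41.2 -80.9]
16 [-28.2 -79.7]
17 [-16.  -75.1]
18 [ -5.4 -67.5]
19 [  2.9 -57.4]
20 [  8.3 -45.5]
21 [ 10.5 -32.6]
22 [  9.2 -19.6]
23 [ 4.6 -7.4]
24 [-3.   3.2]
```

Call:
arm_command:
  targets:
    - {"dx":-13.1,"dy":10.3,"dz":0,"roll":0}
    - {"dx":-25,"dy":15.7,"dz":0,"roll":0}
    - {"dx":-37.9,"dy":17.8,"dz":0,"roll":0}
    - {"dx":-50.9,"dy":16.6,"dz":0,"roll":0}
    - {"dx":-63.1,"dy":12,"dz":0,"roll":0}
    - {"dx":-73.8,"dy":4.4,"dz":0,"roll":0}
    - {"dx":-82,"dy":-5.7,"dz":0,"roll":0}
    - {"dx":-87.4,"dy":-17.6,"dz":0,"roll":0}

```text
time_s: 6.72
position: [0.4768, -0.2145, 0.1505]
eef_rot: [0.001, 0.999, -0.051, 0.0]
force: [3.5, -5.4, 0.9]
opening: 0.21
grasp_force: 59.3
```

```bash
sed -i 's/.5254,-.2061/.526,-.2045/' cr.py; python3 cr.py; python3 ci.py
```

```text
6.725 [ 0.4768 -0.2145  0.1505] r 0.0502 ang -168.5 Fr -2.4 Ft -6.0 Fz 0.9 grip 59.31110680103302 17.89146836320542
[ 0.526  -0.2045] [0.19 0.08 0.1  0.09 0.17]
-168.49391029613741 0.05024610099735813
1 [ -2.  -17.3]
2 [  0.3 -30.1]
3 [  5.9 -42. ]
4 [ 14.3 -51.9]
5 [ 25.  -59.4]
6 [ 37.3 -63.8]
7 [ 50.3 -64.9]
8 [ 63.1 -62.6]
9 [ 75. -57.]
10 [ 84.9 -48.6]
11 [ 92.4 -37.9]
12 [ 96.8 -25.6]
13 [ 97.9 -12.6]
14 [95.6  0.2]
15 [90.1 12. ]
16 [81.6 22. ]
17 [70.9 29.5]
18 [58.6 33.9]
19 [45.6 35. ]
20 [32.8 32.7]
21 [21.  27.1]
22 [11.  18.7]
23 [3.5 8. ]
24 [-0.9 -4.3]
```

Call:
arm_command:
  targets:
    - {"dx":-2,"dy":-17.3,"dz":0,"roll":0}
    - {"dx":0.3,"dy":-30.1,"dz":0,"roll":0}
    - {"dx":5.9,"dy":-42,"dz":0,"roll":0}
    - {"dx":14.3,"dy":-51.9,"dz":0,"roll":0}

```text
time_s: 7.22
position: [0.4964, -0.1637, 0.1504]
eef_rot: [0.0, 0.999, -0.05, -0.0]
force: [-1.9, -8.4, 2.5]
opening: 0.214
grasp_force: 59.3
```

```bash
python3 cr.py
```

```text
7.225 [ 0.4964 -0.1637  0.1504] r 0.0504 ang 126.0 Fr -5.7 Ft -6.5 Fz 2.5 grip 59.305500984191895 18.198659649822055
```

Call:
arm_command:
  targets:
    - {"dx":10.7,"dy":-7.5,"dz":0,"roll":0}
    - {"dx":23,"dy":-11.9,"dz":0,"roll":0}
    - {"dx":36,"dy":-13,"dz":0,"roll":0}
    - {"dx":48.8,"dy":-10.7,"dz":0,"roll":0}

```text
time_s: 7.72
position: [0.546, -0.1583, 0.1503]
eef_rot: [0.0, 0.999, -0.05, -0.001]
force: [-9.7, -7.6, 6.3]
opening: 0.211
grasp_force: 59.7
```

```bash
python3 cr.py
```

```text
7.725 [ 0.546  -0.1583  0.1503] r 0.0504 ang 66.6 Fr -10.8 Ft -5.9 Fz 6.3 grip 59.66163754463196 17.910828401383597
```

Call:
arm_command:
  targets:
    - {"dx":11.9,"dy":5.6,"dz":0,"roll":0}
    - {"dx":21.8,"dy":14,"dz":0,"roll":0}
    - {"dx":29.3,"dy":24.7,"dz":0,"roll":0}
    - {"dx":33.7,"dy":37,"dz":0,"roll":0}

```text
time_s: 8.22
position: [0.5757, -0.1977, 0.1502]
eef_rot: [-0.001, 0.999, -0.05, -0.001]
force: [-9.8, 5.7, 7.0]
opening: 0.213
grasp_force: 59.9
```

```bash
python3 cr.py
```

```text
8.225 [ 0.5757 -0.1977  0.1502] r 0.0501 ang 7.8 Fr -9.0 Ft -7.0 Fz 7.0 grip 59.89677965641022 18.143497277759998
```

Call:
arm_command:
  targets:
    - {"dx":1.1,"dy":13,"dz":0,"roll":0}
    - {"dx":-1.2,"dy":25.8,"dz":0,"roll":0}

```text
time_s: 8.48
position: [0.5724, -0.2229, 0.1503]
eef_rot: [-0.001, 0.999, -0.05, 0.0]
force: [-2.3, 9.4, 6.2]
opening: 0.21
grasp_force: 59.8
```

```bash
python3 cr.py
```

```text
8.475 [ 0.5724 -0.2229  0.1503] r 0.05 ang -21.6 Fr -5.6 Ft -7.9 Fz 6.2 grip 59.788811802864075 17.880105217417423
```

Call:
arm_command:
  targets:
    - {"dx":-5.5,"dy":11.8,"dz":0,"roll":0}
    - {"dx":-14,"dy":21.8,"dz":0,"roll":0}

```text
time_s: 8.72
position: [0.557, -0.2435, 0.1505]
eef_rot: [-0.0, 0.999, -0.05, 0.001]
force: [6.6, 6.1, 2.3]
opening: 0.208
grasp_force: 59.6
```

```bash
python3 cr.py
```

```text
8.725 [ 0.557  -0.2435  0.1505] r 0.0498 ang -51.6 Fr -0.7 Ft -9.0 Fz 2.3 grip 59.563493728637695 17.715091144997942
```

Call:
arm_command:
  targets:
    - {"dx":-7,"dy":5.3,"dz":0,"roll":0}
    - {"dx":-13.5,"dy":8.7,"dz":0,"roll":0}

```text
time_s: 8.98
position: [0.5428, -0.2514, 0.1506]
eef_rot: [0.0, 0.999, -0.05, 0.002]
force: [9.3, 1.0, 1.4]
opening: 0.212
grasp_force: 59.3
```

```bash
python3 cr.py
```

```text
8.975 [ 0.5428 -0.2514  0.1506] r 0.0498 ang -70.3 Fr 2.2 Ft -9.0 Fz 1.4 grip 59.25472676753998 17.99638256629434
```

Call:
arm_command:
  targets:
    - {"dx":0,"dy":0,"dz":0,"roll":0}
    - {"dx":0,"dy":0,"dz":0,"roll":0}

```text
time_s: 9.22
position: [0.5422, -0.2516, 0.1505]
eef_rot: [0.0, 0.999, -0.051, 0.001]
force: [3.1, -2.2, 3.0]
opening: 0.21
grasp_force: 59.4
```

```bash
python3 cr.py
```

```text
9.225 [ 0.5422 -0.2516  0.1505] r 0.0498 ang -71.0 Fr 3.1 Ft -2.2 Fz 3.0 grip 59.41717565059662 17.83158662681291
```

The foot is firm: about 2.8 N of extra load. Now I'll release the knob, rise, and get the route to the mat.

Call:
arm_command:
  targets:
    - {"dx":0,"dy":0,"dz":0,"roll":0}
    - {"dx":0,"dy":0,"dz":0,"roll":0}
    - {"dx":0,"dy":0,"dz":-20,"roll":0}
    - {"dx":0,"dy":0,"dz":-60,"roll":0}
    - {"dx":0,"dy":0,"dz":-100,"roll":0}
    - {"dx":0,"dy":0,"dz":-110,"roll":0}
  hand: 45

```text
time_s: 9.98
position: [0.5422, -0.2515, 0.2628]
eef_rot: [0.001, 0.999, -0.05, 0.001]
force: [-0.0, -0.3, -0.7]
opening: 0.526
grasp_force: 0.0
```

```bash
python3 - <<'E'
from h import *
T=grab("top")
print(blobs(T,"red",(380,200,410,260)))
go(.40,.26,.26,-.1)
for c in("red","blue","yellow"): print(c,*blobs(T,c,(140,200,262,310)))
E
```

```text
[]
d [-192.9 -494.6    1.6] roll -0.1 yaw0 -0.101 tilt [0.0024 0.0009] q [-0.5   0.39  1.34  0.    1.42  1.18]
red ([223.8, 240.6], 181, [12.1, 22.2], 4.8)
blue ([216.2, 270.3], 164, [22.2, 11.8], 80.5)
yellow ([181.5, 255.6], 179, [12.8, 22.3], 7.6)
```

Call:
arm_command:
  targets:
    - {"dx":-45,"dy":-30,"dz":0,"roll":0}
    - {"dx":-90,"dy":-70,"dz":0,"roll":0}
    - {"dx":-125,"dy":-120,"dz":0,"roll":0}
    - {"dx":-145,"dy":-175,"dz":0,"roll":0}
    - {"dx":-155,"dy":-233,"dz":0,"roll":0}
    - {"dx":-165,"dy":-291,"dz":0,"roll":0}
    - {"dx":-175,"dy":-349,"dz":0,"roll":0}
    - {"dx":-182,"dy":-407,"dz":0,"roll":0}

```text
time_s: 11.02
position: [0.4008, 0.1737, 0.2592]
eef_rot: [0.0, 0.999, -0.05, -0.001]
force: [1.4, -0.4, 0.2]
opening: 0.532
grasp_force: 0.0
```

Call:
arm_command:
  targets:
    - {"dx":-6,"dy":-45,"dz":0,"roll":0}
    - {"dx":-11,"dy":-80,"dz":0,"roll":0}
    - {"dx":-11,"dy":-87,"dz":0,"roll":0}
    - {"dx":-11,"dy":-87,"dz":0,"roll":0}
    - {"dx":-11,"dy":-87,"dz":0,"roll":0}

```text
time_s: 11.65
position: [0.3996, 0.2586, 0.26]
eef_rot: [0.0, 0.999, -0.051, -0.0]
force: [1.6, -0.3, 0.3]
opening: 0.524
grasp_force: 0.0
```

```bash
cat > units.py <<'E'
from h import *
def model(f,m,box,z0):
    # fit unit pose (x,y,yaw) to the outline of its colour mask: silhouette of the cuboid
    pass
def look(show=None):
    f=grab("wrist");f["fish"]=1
    if show: cv2.imwrite(show,f["image"][:,:,::-1])
    return f
def hull(f,c,box):
    H=hsv(f); m=cv2.inRange(H,*map(np.array,RNG[c]))
    if c=="red": m|=cv2.inRange(H,*map(np.array,RNG["red2"]))
    k=np.zeros_like(m); x0,y0,x1,y1=box; k[y0:y1,x0:x1]=m[y0:y1,x0:x1]
    n,l,st,ce=cv2.connectedComponentsWithStats(cv2.morphologyEx(k,cv2.MORPH_CLOSE,np.ones((5,5))))
    i=1+np.argmax(st[1:,4]); return cv2.convexHull(np.argwhere(l==i)[:,::-1].astype(np.float32))[:,0],st[i]
def unit(f,c,box=(0,0,640,400),z0=.003):
    hp,st=hull(f,c,box)
    area=cv2.contourArea(hp); M=cv2.moments(hp); cen=np.array([M["m10"],M["m01"]])/M["m00"]
    B=np.array([[i*.031,j*.016,k*.026] for i in(-1,1) for j in(-1,1) for k in(0,1)])
    def sil(q):
        cs,sn=np.cos(q[2]),np.sin(q[2]); P=B@np.array([[cs,-sn,0],[sn,cs,0],[0,0,1]]).T+[q[0],q[1],z0]
        return cv2.convexHull(proj(f,P).astype(np.float32))[:,0]
    mask=lambda h:cv2.fillConvexPoly(np.zeros((1600,2560),np.uint8),(h*4+2).round().astype(np.int32),1)
    M0=mask(hp)
    def cost(q): 
        h=sil(q); b=np.abs
        A,_=cv2.intersectConvexConvex(h,hp); return 1-A/(cv2.contourArea(h)+area-A)
    from scipy.optimize import minimize
    g=onz(f,*cen,z0+.016); best=None
    for y in np.radians(np.arange(-90,90,30)):
        s=minimize(cost,[g[0],g[1],y],method="Nelder-Mead",options=dict(initial_simplex=np.array([[g[0],g[1],y],[g[0]+.005,g[1],y],[g[0],g[1]+.005,y],[g[0],g[1],y+.25]]),xatol=1e-5,fatol=1e-5))
        if best is None or s.fun<best.fun: best=s
    q=best.x; q[2]=(q[2]+np.pi/2)%np.pi-np.pi/2
    print(c,"xy",q[:2].round(4),"yaw",q[2].round(3),"1-IoU",round(best.fun,3),"px",cen.round(1)); return q
E
python3 - <<'E'
from units import *
print(tool()[0]["position"])
f=look("pics/w4.png")
for c in("red","blue","yellow"): unit(f,c,(0,60,640,300))
E
```

```text
[0.39960216 0.25864336 0.26001371]
red xy [ 0.4447 -0.0581] yaw -0.066 1-IoU 0.41 px [533.2 134.1]
blue xy [ 0.5354 -0.2693] yaw 1.451 1-IoU 0.448 px [619.2  73.7]
yellow xy [0.4617 0.353 ] yaw -0.201 1-IoU 0.18 px [241.7 130.1]
```

View pics/w4.png

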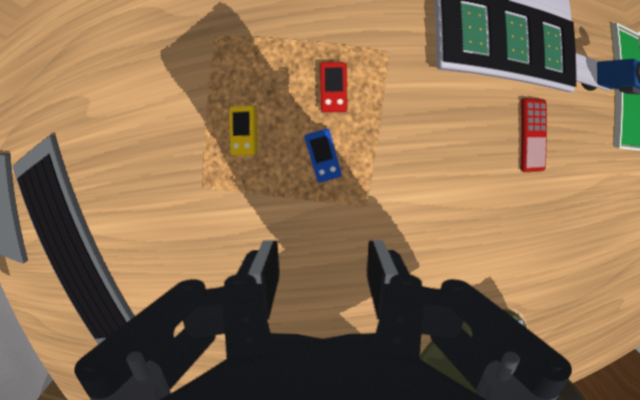

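Wrist view: yellow (242,131), red (334,87), blue (323,155), and the phone at (534,134). I'll restrict the search box to the mat, widen the colour ranges for shadow, and fit again.

```bash
sed -i 's/yellow=\[(22,180,120)/yellow=[(21,170,50)/' h.py; python3 - <<'E'
from units import *
f=look()
for c in("red","blue","yellow"): 
    q=unit(f,c,(190,40,400,220)); print(np.degrees(q[2]))
H=hsv(f); print(H[150,312],H[131,251],H[100,230], H[165,335])
go(*q[:2],.26,q[2])
E
```

```text
red xy [0.501  0.2341] yaw -0.061 1-IoU 0.07 px [333.1  86.7]
-3.4978067818974106
blue xy [0.4169 0.2548] yaw 0.224 1-IoU 0.135 px [322.8 155.3]
12.82650551959797
yellow xy [0.4613 0.3523] yaw -0.162 1-IoU 0.076 px [243.  130.3]
-9.294256086835432
[111 181  72] [ 24 233 148] [ 15 132 120] [110 203 117]
d [ 51.8 -99.4   0.3] roll 3.4 yaw0 -0.1022 tilt [0. 0.] q [ 0.5   0.11  1.68 -0.    1.35  2.17]
```

```bash
python3 -c "
from h import *
go(.501,.2341,.012,-.061)"
```

```text
d [103.3  14.2 248.3] roll -2.4 yaw0 -0.1022 tilt [0. 0.] q [ 0.5   0.11  1.68 -0.    1.35  2.17]
```

Call:
arm_command:
  targets:
    - {"dx":50,"dy":7,"dz":30,"roll":-1}
    - {"dx":103.5,"dy":14,"dz":80,"roll":-2.4}
    - {"dx":103.5,"dy":14,"dz":130,"roll":-2.4}
    - {"dx":103.5,"dy":14,"dz":180,"roll":-2.4}
    - {"dx":103.5,"dy":14,"dz":220,"roll":-2.4}
    - {"dx":103.5,"dy":14,"dz":240,"roll":-2.4}
    - {"dx":103.5,"dy":14,"dz":248,"roll":-2.4}
    - {"dx":103.5,"dy":14,"dz":248,"roll":-2.4}
  hand: 55

```text
time_s: 12.75
position: [0.5013, 0.2349, 0.0126]
eef_rot: [-0.0, 1.0, -0.03, 0.0]
force: [0.6, -0.8, 0.3]
opening: 0.646
grasp_force: 0.0
```

Call:
arm_command:
  targets:
    - {"dx":0,"dy":0,"dz":0,"roll":0}
    - {"dx":0,"dy":0,"dz":0,"roll":0}
    - {"dx":0,"dy":0,"dz":0,"roll":0}
    - {"dx":0,"dy":0,"dz":0,"roll":0}
  hand: 0

```text
time_s: 13.25
position: [0.5018, 0.2354, 0.0137]
eef_rot: [-0.0, 1.0, -0.03, 0.001]
force: [-0.4, -0.0, 5.0]
opening: 0.354
grasp_force: 59.8
```

Call:
arm_command:
  targets:
    - {"dx":0,"dy":0,"dz":-15,"roll":0}
    - {"dx":0,"dy":0,"dz":-50,"roll":0}
    - {"dx":0,"dy":0,"dz":-90,"roll":0}
    - {"dx":0,"dy":0,"dz":-100,"roll":0}
    - {"dx":0,"dy":0,"dz":-100,"roll":0}

```text
time_s: 13.88
position: [0.5012, 0.2352, 0.1131]
eef_rot: [-0.0, 1.0, -0.03, 0.001]
force: [0.3, -0.6, -0.9]
opening: 0.361
grasp_force: 59.2
```

```bash
python3 - <<'E'
from units import *
s=tool()[0]; print(s["position"],s["opening"]*85.4)
f=look("pics/w5.png")
go(.5725,.0446,.08,-.103)
E
```

```text
[0.50120255 0.23523367 0.1130592 ] 30.858535071632325
d [ 82.8 185.9  32. ] roll 2.5 yaw0 -0.0591 tilt [-0.0004  0.0002] q [ 0.37  0.43  1.63 -0.    1.07  2.  ]
```

View pics/w5.png

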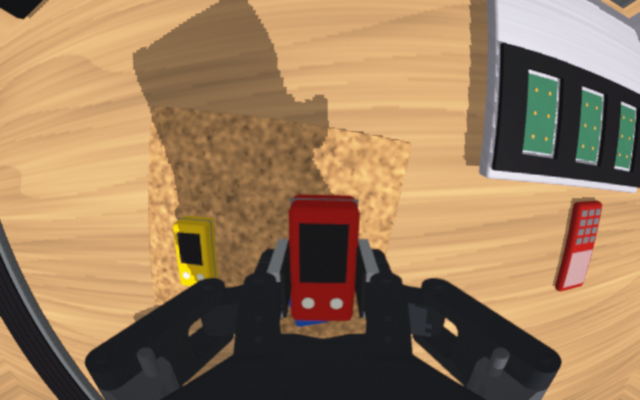

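The red unit is held squarely, case around (324,255), with the blue one partly hidden below. I'll turn the tool half round here so the camera side stays clear of the upright lever.

Call:
arm_command:
  targets:
    - {"dx":0,"dy":0,"dz":0,"roll":-10}
    - {"dx":0,"dy":0,"dz":0,"roll":-20}
    - {"dx":0,"dy":0,"dz":0,"roll":-30}
    - {"dx":0,"dy":0,"dz":0,"roll":-40}
    - {"dx":0,"dy":0,"dz":0,"roll":-50}
    - {"dx":0,"dy":0,"dz":0,"roll":-60}
    - {"dx":0,"dy":0,"dz":0,"roll":-70}
    - {"dx":0,"dy":0,"dz":0,"roll":-80}

```text
time_s: 14.92
position: [0.5005, 0.2349, 0.1108]
eef_rot: [-0.0, 0.783, 0.622, -0.001]
force: [-0.0, -1.0, -0.7]
opening: 0.358
grasp_force: 59.3
```

Call:
arm_command:
  targets:
    - {"dx":0,"dy":0,"dz":0,"roll":-10}
    - {"dx":0,"dy":0,"dz":0,"roll":-20}
    - {"dx":0,"dy":0,"dz":0,"roll":-30}
    - {"dx":0,"dy":0,"dz":0,"roll":-40}
    - {"dx":0,"dy":0,"dz":0,"roll":-50}
    - {"dx":0,"dy":0,"dz":0,"roll":-60}
    - {"dx":0,"dy":0,"dz":0,"roll":-70}
    - {"dx":0,"dy":0,"dz":0,"roll":-80}

```text
time_s: 15.92
position: [0.5005, 0.235, 0.1108]
eef_rot: [-0.001, 0.2, 0.98, -0.001]
force: [-0.0, -0.6, -0.7]
opening: 0.36
grasp_force: 59.3
```

Call:
arm_command:
  targets:
    - {"dx":0,"dy":0,"dz":0,"roll":-9}
    - {"dx":0,"dy":0,"dz":0,"roll":-17.5}
    - {"dx":0,"dy":0,"dz":0,"roll":-17.5}
    - {"dx":0,"dy":0,"dz":0,"roll":-17.5}

```text
time_s: 16.42
position: [0.5008, 0.235, 0.1116]
eef_rot: [-0.001, 0.053, 0.999, -0.0]
force: [0.5, 0.0, -0.7]
opening: 0.358
grasp_force: 59.3
```

```bash
python3 - <<'E'
from units import *
s=tool()[0]; print(s["position"],s["opening"]*85.4)
go(.5725,.0446,.070,np.pi-.103)
E
```

```text
[0.50084529 0.23504566 0.11160457] 30.605629382556522
d [ -91.5 -181.8   41.6] roll -0.2 yaw0 3.0355 tilt [ 0.001  -0.0005] q [ 0.37  0.43  1.63 -0.    1.07 -1.09]
```

Call:
arm_command:
  targets:
    - {"dx":-25,"dy":-50,"dz":0,"roll":0}
    - {"dx":-50,"dy":-100,"dz":0,"roll":0}
    - {"dx":-75,"dy":-150,"dz":0,"roll":0}
    - {"dx":-91,"dy":-181.5,"dz":0,"roll":-0.2}
    - {"dx":-91,"dy":-181.5,"dz":20,"roll":-0.2}
    - {"dx":-91,"dy":-181.5,"dz":40,"roll":-0.2}
    - {"dx":-91,"dy":-181.5,"dz":42,"roll":-0.2}
    - {"dx":-91,"dy":-181.5,"dz":42,"roll":-0.2}

```text
time_s: 17.42
position: [0.5732, 0.0454, 0.0707]
eef_rot: [0.0, 0.05, 0.999, 0.0]
force: [-1.1, -0.0, -0.4]
opening: 0.359
grasp_force: 59.3
```

```bash
python3 - <<'E'
from units import *
s=tool()[0]; print(s["position"],s["opening"]*85.4)
go(.5722,.0449,.045,np.pi-.103)
f=look("pics/w6.png")
E
```

```text
[0.57319373 0.04540142 0.07073759] 30.698027368141517
d [ 0.9 -0.6 25.7] roll 0.2 yaw0 3.0415 tilt [-0.0003  0.    ] q [ 0.02  0.53  1.59 -0.    1.01 -1.46]
```

View pics/w6.png

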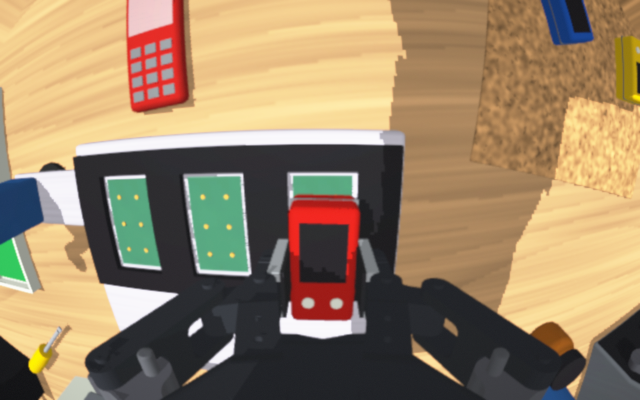

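The unit is laterally aligned with the left nest (both centred at col ≈323). Lowering.

Call:
arm_command:
  targets:
    - {"dx":0.5,"dy":-0.3,"dz":12,"roll":0}
    - {"dx":0.5,"dy":-0.3,"dz":20,"roll":0}
    - {"dx":0.5,"dy":-0.3,"dz":23,"roll":0}
    - {"dx":0.5,"dy":-0.3,"dz":23,"roll":0}

```text
time_s: 17.98
position: [0.5724, 0.0451, 0.047]
eef_rot: [-0.0, 0.05, 0.999, -0.0]
force: [-0.0, 0.4, -0.5]
opening: 0.358
grasp_force: 59.3
```

Call:
arm_command:
  targets:
    - {"dx":0,"dy":0,"dz":2,"roll":0}
    - {"dx":0,"dy":0,"dz":3,"roll":0}
    - {"dx":0,"dy":0,"dz":3,"roll":0}

```text
time_s: 18.35
position: [0.5725, 0.045, 0.0443]
eef_rot: [0.0, 0.05, 0.999, 0.0]
force: [0.1, 0.3, -0.7]
opening: 0.358
grasp_force: 59.3
```

Call:
arm_command:
  targets:
    - {"dx":0,"dy":0,"dz":2,"roll":0}
    - {"dx":0,"dy":0,"dz":2.5,"roll":0}
    - {"dx":0,"dy":0,"dz":2.5,"roll":0}

```text
time_s: 18.73
position: [0.5727, 0.0451, 0.0428]
eef_rot: [0.0, 0.05, 0.999, 0.0]
force: [-5.7, 0.3, 11.4]
opening: 0.358
grasp_force: 60.8
```

Call:
arm_command:
  targets:
    - {"dx":0,"dy":0,"dz":-1,"roll":0}
    - {"dx":0,"dy":0,"dz":-1,"roll":0}
    - {"dx":0,"dy":0,"dz":-1,"roll":0}
    - {"dx":0,"dy":0,"dz":-20,"roll":0}
    - {"dx":0,"dy":0,"dz":-60,"roll":0}
    - {"dx":0,"dy":0,"dz":-110,"roll":0}
    - {"dx":0,"dy":0,"dz":-150,"roll":0}
    - {"dx":0,"dy":0,"dz":-150,"roll":0}
  hand: 48

```text
time_s: 19.73
position: [0.5737, 0.0451, 0.1964]
eef_rot: [0.003, 0.05, 0.999, 0.0]
force: [0.5, 0.1, -0.4]
opening: 0.559
grasp_force: 0.0
```

```bash
python3 - <<'E'
from units import *
s=tool()[0]; print(s["position"])
f=look()
unit(f,"red",(200,100,420,320),.031)
unit(f,"red",(200,100,420,320),.036)
go(.4169,.2548,.2,np.pi+.224)
T=grab("top")
for c in("blue","yellow"): print(c,*blobs(T,c,(140,200,262,310)))
E
```

```text
[0.57365843 0.04511623 0.19642435]
red xy [0.576  0.0441] yaw -0.145 1-IoU 0.065 px [322.3 186.4]
red xy [0.5754 0.0441] yaw -0.155 1-IoU 0.096 px [322.3 186.4]
d [175.9 193.2  -6.5] roll -18.5 yaw0 3.0424 tilt [-0.0034  0.0004] q [ 0.01  0.38  1.5   0.    1.26 -1.46]
blue ([216.2, 270.3], 162, [22.2, 11.8], 80.5)
yellow ([181.7, 255.7], 201, [13.0, 22.6], 7.6)
```

Call:
arm_command:
  targets:
    - {"dx":40,"dy":45,"dz":0,"roll":-5}
    - {"dx":80,"dy":90,"dz":0,"roll":-10}
    - {"dx":120,"dy":135,"dz":0,"roll":-15}
    - {"dx":160,"dy":175,"dz":0,"roll":-18.5}
    - {"dx":176,"dy":193,"dz":0,"roll":-18.5}
    - {"dx":176,"dy":193,"dz":0,"roll":-18.5}
    - {"dx":176,"dy":193,"dz":0,"roll":-18.5}
  hand: 55

```text
time_s: 20.7
position: [0.4167, 0.2539, 0.1913]
eef_rot: [-0.0, -0.111, 0.994, -0.0]
force: [0.7, -0.3, 0.3]
opening: 0.643
grasp_force: 0.0
```

```bash
python3 - <<'E'
from units import *
f=look()
b=unit(f,"blue",(200,60,460,330))
unit(f,"yellow",(0,0,640,330))
go(*b[:2],.012,b[2]+np.pi)
E
```

```text
blue xy [0.4204 0.256 ] yaw 0.158 1-IoU 0.138 px [324.8 182.8]
yellow xy [0.4619 0.3529] yaw -0.041 1-IoU 0.362 px [402.8 229.7]
d [ -4.    1.5 179.4] roll 3.7 yaw0 -2.919 tilt [ 0.0008 -0.0003] q [ 0.47  0.2   1.74 -0.    1.2  -1.32]
```

```bash
sed -i 's/blue=\[(105,150,60)/blue=[(100,130,25)/' h.py; python3 - <<'E'
from units import *
f=look()
b=unit(f,"blue",(200,60,400,300))
go(*b[:2],.012,b[2]+np.pi)
E
```

```text
blue xy [0.4199 0.2552] yaw 0.139 1-IoU 0.115 px [325.1 182.5]
d [ -3.3   0.8 179.5] roll 4.8 yaw0 -2.9193 tilt [ 0.0006 -0.0003] q [ 0.47  0.2   1.74 -0.    1.2  -1.32]
```

Call:
arm_command:
  targets:
    - {"dx":-3,"dy":0.8,"dz":40,"roll":2}
    - {"dx":-3,"dy":0.8,"dz":90,"roll":2}
    - {"dx":-3,"dy":0.8,"dz":140,"roll":2}
    - {"dx":-3,"dy":0.8,"dz":170,"roll":2}
    - {"dx":-3,"dy":0.8,"dz":179,"roll":2}
    - {"dx":-3,"dy":0.8,"dz":179,"roll":2}

```text
time_s: 21.55
position: [0.4196, 0.2557, 0.0131]
eef_rot: [-0.0, -0.094, 0.996, -0.0]
force: [-0.5, -0.3, 0.8]
opening: 0.645
grasp_force: 0.0
```

Call:
arm_command:
  targets:
    - {"dx":0,"dy":0,"dz":0,"roll":0}
    - {"dx":0,"dy":0,"dz":0,"roll":0}
    - {"dx":0,"dy":0,"dz":0,"roll":0}
    - {"dx":0,"dy":0,"dz":0,"roll":0}
  hand: 0

```text
time_s: 22.05
position: [0.42, 0.2563, 0.0143]
eef_rot: [0.001, -0.094, 0.996, 0.0]
force: [-0.8, -1.6, 6.8]
opening: 0.358
grasp_force: 60.1
```

Call:
arm_command:
  targets:
    - {"dx":0,"dy":0,"dz":-15,"roll":0}
    - {"dx":0,"dy":0,"dz":-50,"roll":0}
    - {"dx":0,"dy":0,"dz":-90,"roll":0}
    - {"dx":0,"dy":0,"dz":-100,"roll":0}
    - {"dx":0,"dy":0,"dz":-100,"roll":0}

```text
time_s: 22.68
position: [0.4193, 0.2561, 0.1136]
eef_rot: [0.001, -0.094, 0.996, 0.0]
force: [0.0, -0.8, -0.8]
opening: 0.357
grasp_force: 59.5
```

```bash
python3 - <<'E'
from units import *
s=tool()[0]; print(s["position"],s["opening"]*85.4)
f=look(); p=s["position"]
b=unit(f,"blue",(200,60,460,360),p[2]-.0105); print("offset",(tool()[1].T@np.r_[b[:2]-p[:2],0]*1e3).round(1))
go(.5652,-.0230,.0708,np.pi-.103)
E
```

```text
[0.41934734 0.25606319 0.11357912] 30.48196988455596
blue xy [0.4194 0.2551] yaw 0.189 1-IoU 0.071 px [322.8 251. ]
offset [ 0.1 -1.   0. ]
d [ -91.3 -301.4   41.8] roll 16.7 yaw0 -2.9528 tilt [ 0.0002 -0.    ] q [ 0.47  0.31  1.81  0.    1.02 -1.29]
```

Call:
arm_command:
  targets:
    - {"dx":-15,"dy":-50,"dz":0,"roll":3}
    - {"dx":-30,"dy":-100,"dz":0,"roll":6}
    - {"dx":-46,"dy":-152,"dz":0,"roll":9}
    - {"dx":-62,"dy":-205,"dz":0,"roll":12}
    - {"dx":-78,"dy":-258,"dz":0,"roll":15}
    - {"dx":-91,"dy":-301,"dz":0,"roll":16.7}
    - {"dx":-91,"dy":-301,"dz":0,"roll":16.7}
    - {"dx":-91,"dy":-301,"dz":0,"roll":16.7}

```text
time_s: 23.72
position: [0.5644, -0.0223, 0.1116]
eef_rot: [-0.001, 0.051, 0.999, 0.0]
force: [-0.2, -0.1, -0.4]
opening: 0.357
grasp_force: 59.6
```

```bash
python3 - <<'E'
from units import *
go(.5652,-.0230,.0708,np.pi-.103); print(tool()[0]["position"])
f=look()
unit(f,"red",(330,120,480,320),.032)
E
```

```text
d [-1.  -0.6 40.8] roll 0.0 yaw0 3.0389 tilt [0.0022 0.0001] q [-0.1   0.46  1.6   0.    1.09 -1.57]
[ 0.56437826 -0.02228462  0.11158447]
red xy [0.5753 0.0444] yaw -0.102 1-IoU 0.066 px [415.7 216.8]
```

Call:
arm_command:
  targets:
    - {"dx":-1.2,"dy":-0.6,"dz":25,"roll":0}
    - {"dx":-1.2,"dy":-0.6,"dz":50,"roll":0}
    - {"dx":-1.2,"dy":-0.6,"dz":60,"roll":0}
    - {"dx":-1.2,"dy":-0.6,"dz":64,"roll":0}
    - {"dx":-1.2,"dy":-0.6,"dz":66,"roll":0}
    - {"dx":-1.2,"dy":-0.6,"dz":67.5,"roll":0}
    - {"dx":-1.2,"dy":-0.6,"dz":67.5,"roll":0}

```text
time_s: 24.65
position: [0.5663, -0.0233, 0.0456]
eef_rot: [0.0, 0.051, 0.999, 0.0]
force: [0.3, 0.3, 0.1]
opening: 0.355
grasp_force: 59.6
```

Call:
arm_command:
  targets:
    - {"dx":0,"dy":0,"dz":1.5,"roll":0}
    - {"dx":0,"dy":0,"dz":2.5,"roll":0}
    - {"dx":0,"dy":0,"dz":2.5,"roll":0}

```text
time_s: 25.02
position: [0.5663, -0.0234, 0.0434]
eef_rot: [0.0, 0.051, 0.999, -0.0]
force: [-4.5, -0.1, 7.6]
opening: 0.359
grasp_force: 60.5
```

Seated contact at the same height as the red one. Releasing, then the yellow unit.

Call:
arm_command:
  targets:
    - {"dx":0,"dy":0,"dz":-1,"roll":0}
    - {"dx":0,"dy":0,"dz":-1,"roll":0}
    - {"dx":0,"dy":0,"dz":-1,"roll":0}
    - {"dx":0,"dy":0,"dz":-20,"roll":0}
    - {"dx":0,"dy":0,"dz":-60,"roll":0}
    - {"dx":0,"dy":0,"dz":-110,"roll":0}
    - {"dx":0,"dy":0,"dz":-150,"roll":0}
    - {"dx":0,"dy":0,"dz":-150,"roll":0}
  hand: 46

```text
time_s: 26.02
position: [0.5674, -0.0234, 0.1974]
eef_rot: [0.003, 0.051, 0.999, -0.0]
force: [-1.1, -0.7, -0.0]
opening: 0.534
grasp_force: 0.0
```

```bash
python3 - <<'E'
from units import *
s=tool()[0]; print(s["position"])
f=look()
for z in(.032,.038):
  unit(f,"blue",(240,100,390,320),z); unit(f,"red",(340,100,480,320),z)
T=grab("top")
print(*blobs(T,"yellow",(140,200,262,310)))
go(.4615,.3525,.195,np.pi-.16)
E
```

```text
[ 0.56736274 -0.02337753  0.19736387]
blue xy [ 0.5664 -0.0241] yaw -0.102 1-IoU 0.047 px [323.  182.8]
red xy [0.5758 0.0449] yaw -0.092 1-IoU 0.087 px [393. 185.]
blue xy [ 0.5656 -0.0243] yaw -0.102 1-IoU 0.085 px [323.  182.8]
red xy [0.5748 0.0437] yaw -0.076 1-IoU 0.122 px [393. 185.]
([181.7, 255.7], 201, [13.0, 22.6], 7.1)
d [142.6 363.1  -1.7] roll 3.3 yaw0 3.0388 tilt [-0.0008 -0.    ] q [-0.11  0.37  1.52 -0.    1.25 -1.57]
```

Call:
arm_command:
  targets:
    - {"dx":20,"dy":45,"dz":0,"roll":1}
    - {"dx":40,"dy":97,"dz":0,"roll":2}
    - {"dx":60,"dy":150,"dz":0,"roll":3.3}
    - {"dx":80,"dy":203,"dz":0,"roll":3.3}
    - {"dx":100,"dy":256,"dz":0,"roll":3.3}
    - {"dx":120,"dy":309,"dz":0,"roll":3.3}
    - {"dx":138,"dy":355,"dz":0,"roll":3.3}
    - {"dx":142.5,"dy":363,"dz":0,"roll":3.3}
  hand: 55

```text
time_s: 27.12
position: [0.4601, 0.3545, 0.1915]
eef_rot: [-0.001, 0.079, 0.997, -0.001]
force: [-0.5, -0.8, 0.1]
opening: 0.645
grasp_force: 0.0
```

Call:
arm_command:
  targets:
    - {"dx":0,"dy":0,"dz":0,"roll":0}
    - {"dx":0,"dy":0,"dz":0,"roll":0}
    - {"dx":0,"dy":0,"dz":0,"roll":0}

```text
time_s: 27.5
position: [0.4622, 0.3514, 0.1928]
eef_rot: [-0.0, 0.081, 0.997, -0.0]
force: [0.5, -0.9, -0.5]
opening: 0.643
grasp_force: 0.0
```

```bash
python3 - <<'E'
from units import *
f=look("pics/y.png")
b=unit(f,"yellow",(240,60,400,330))
go(*b[:2],.012,b[2]+np.pi)
T=grab("top"); print(*blobs(T,"yellow",(140,200,262,310)))
E
```

```text
yellow xy [0.4624 0.3517] yaw -0.11 1-IoU 0.047 px [323.8 179.5]
d [ -0.3   0.2 180.9] roll -3.0 yaw0 2.98 tilt [-0.  0.] q [ 0.59  0.4   1.48 -0.    1.26 -0.82]
([182.5, 256.3], 179, [12.8, 22.5], 9.5)
```

Call:
arm_command:
  targets:
    - {"dx":0,"dy":0,"dz":40,"roll":-2}
    - {"dx":0,"dy":0,"dz":90,"roll":-2}
    - {"dx":0,"dy":0,"dz":140,"roll":-2}
    - {"dx":0,"dy":0,"dz":170,"roll":-2}
    - {"dx":0,"dy":0,"dz":180,"roll":-2}
    - {"dx":0,"dy":0,"dz":180,"roll":-2}

```text
time_s: 28.35
position: [0.462, 0.3524, 0.0132]
eef_rot: [0.0, 0.063, 0.998, 0.0]
force: [0.9, -0.6, 0.1]
opening: 0.64
grasp_force: 0.0
```

Call:
arm_command:
  targets:
    - {"dx":0,"dy":0,"dz":0,"roll":0}
    - {"dx":0,"dy":0,"dz":0,"roll":0}
    - {"dx":0,"dy":0,"dz":0,"roll":0}
    - {"dx":0,"dy":0,"dz":0,"roll":0}
  hand: 0

```text
time_s: 28.85
position: [0.4625, 0.3529, 0.0146]
eef_rot: [0.001, 0.063, 0.998, 0.001]
force: [-1.2, -0.2, 7.2]
opening: 0.36
grasp_force: 60.6
```

Call:
arm_command:
  targets:
    - {"dx":0,"dy":0,"dz":-15,"roll":0}
    - {"dx":0,"dy":0,"dz":-50,"roll":0}
    - {"dx":0,"dy":0,"dz":-90,"roll":0}
    - {"dx":0,"dy":0,"dz":-105,"roll":0}
    - {"dx":0,"dy":0,"dz":-105,"roll":0}

```text
time_s: 29.48
position: [0.4619, 0.3525, 0.1186]
eef_rot: [0.001, 0.063, 0.998, 0.0]
force: [-0.3, 0.2, -1.3]
opening: 0.357
grasp_force: 59.5
```

```bash
python3 - <<'E'
from units import *
s=tool()[0]; print(s["position"],s["opening"]*85.4)
f=look(); p=s["position"]
b=unit(f,"yellow",(200,60,460,360),p[2]-.0105); print("offset",(tool()[1].T@np.r_[b[:2]-p[:2],0]*1e3).round(1))
go(.5585,-.0905,.115,np.pi-.103)
E
```

```text
[0.46187435 0.3525131  0.11855951] 30.466265580217076
yellow xy [0.4619 0.3517] yaw -0.125 1-IoU 0.059 px [322.5 251.5]
offset [-0.2 -0.8  0. ]
d [-151.7 -427.1    2.3] roll -1.3 yaw0 3.0161 tilt [ 0.0004 -0.0003] q [ 0.59  0.48  1.55  0.    1.11 -0.86]
```

Call:
arm_command:
  targets:
    - {"dx":-16,"dy":-45,"dz":0,"roll":0}
    - {"dx":-34,"dy":-97,"dz":0,"roll":0}
    - {"dx":-53,"dy":-150,"dz":0,"roll":0}
    - {"dx":-72,"dy":-203,"dz":0,"roll":0}
    - {"dx":-91,"dy":-256,"dz":0,"roll":0}
    - {"dx":-110,"dy":-309,"dz":0,"roll":0}
    - {"dx":-128,"dy":-361,"dz":0,"roll":-1.3}
    - {"dx":-147,"dy":-410,"dz":0,"roll":-1.3}

```text
time_s: 30.52
position: [0.5557, -0.0746, 0.1161]
eef_rot: [-0.001, 0.051, 0.999, 0.0]
force: [0.4, -0.7, -0.9]
opening: 0.356
grasp_force: 59.6
```

Call:
arm_command:
  targets:
    - {"dx":-5,"dy":-17,"dz":2,"roll":0}
    - {"dx":-5,"dy":-17,"dz":2,"roll":0}
    - {"dx":-5,"dy":-17,"dz":2,"roll":0}
    - {"dx":-5,"dy":-17,"dz":2,"roll":0}

```text
time_s: 31.02
position: [0.5594, -0.089, 0.1157]
eef_rot: [-0.0, 0.051, 0.999, 0.0]
force: [0.3, -0.6, -1.3]
opening: 0.358
grasp_force: 59.6
```

```bash
python3 - <<'E'
from units import *
go(.5592,-.0907,.0455,np.pi-.103); print(tool()[0]["position"],tool()[0]["opening"]*85.4)
E
```

```text
d [-0.  -1.7 70.2] roll 0.1 yaw0 3.0404 tilt [0.0002 0.0001] q [-0.22  0.46  1.59  0.    1.09 -1.69]
[ 0.55937538 -0.08896837  0.11571767] 30.609470994796318
```

Call:
arm_command:
  targets:
    - {"dx":0,"dy":-1.4,"dz":25,"roll":0}
    - {"dx":0,"dy":-1.4,"dz":50,"roll":0}
    - {"dx":0,"dy":-1.4,"dz":63,"roll":0}
    - {"dx":0,"dy":-1.4,"dz":68,"roll":0}
    - {"dx":0,"dy":-1.4,"dz":70,"roll":0}
    - {"dx":0,"dy":-1.4,"dz":71.5,"roll":0}
    - {"dx":0,"dy":-1.4,"dz":72.5,"roll":0}
    - {"dx":0,"dy":-1.4,"dz":72.5,"roll":0}

```text
time_s: 32.02
position: [0.5595, -0.0917, 0.0437]
eef_rot: [0.0, 0.051, 0.999, -0.0]
force: [-0.1, 0.1, 2.3]
opening: 0.363
grasp_force: 59.9
```

Call:
arm_command:
  targets:
    - {"dx":0,"dy":0,"dz":0,"roll":0}
    - {"dx":0,"dy":0,"dz":0,"roll":0}
    - {"dx":0,"dy":0,"dz":0,"roll":0}
    - {"dx":0,"dy":0,"dz":-20,"roll":0}
    - {"dx":0,"dy":0,"dz":-60,"roll":0}
    - {"dx":0,"dy":0,"dz":-110,"roll":0}
    - {"dx":0,"dy":0,"dz":-150,"roll":0}
    - {"dx":0,"dy":0,"dz":-150,"roll":0}
  hand: 46

```text
time_s: 33.02
position: [0.5604, -0.0918, 0.1965]
eef_rot: [0.003, 0.051, 0.999, -0.0]
force: [-0.3, 0.2, -0.3]
opening: 0.533
grasp_force: 0.0
```

```bash
python3 - <<'E'
from units import *
s=tool()[0]; print(s["position"])
f=look("pics/n.png")
for z in(.032,.038):
  unit(f,"yellow",(240,100,390,320),z); unit(f,"blue",(340,100,460,320),z); unit(f,"red",(400,100,560,320),z)
E
```

```text
[ 0.56040212 -0.09183936  0.19649133]
yellow xy [ 0.5605 -0.0929] yaw -0.069 1-IoU 0.078 px [322.7 184.1]
blue xy [ 0.5662 -0.0235] yaw -0.101 1-IoU 0.047 px [393.2 183.2]
red xy [0.5754 0.046 ] yaw -0.134 1-IoU 0.079 px [455.7 185.9]
yellow xy [ 0.5598 -0.0929] yaw -0.061 1-IoU 0.115 px [322.7 184.1]
blue xy [ 0.5655 -0.0249] yaw -0.076 1-IoU 0.082 px [393.2 183.2]
red xy [0.5745 0.0436] yaw -0.133 1-IoU 0.115 px [455.7 185.9]
```

View pics/n.png

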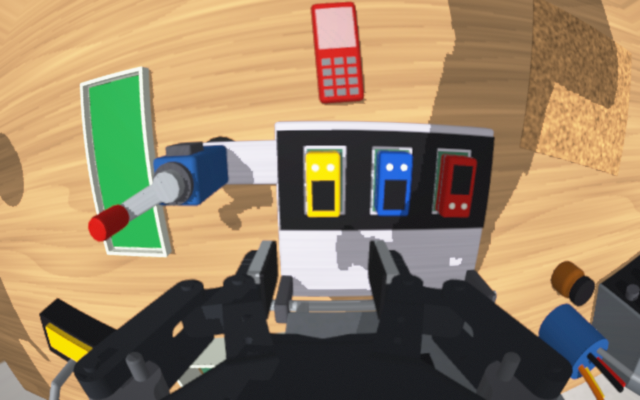

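All three units lie in their nests: yellow (325,183), blue (391,183), red (455,184). Lever next.

```bash
python3 - <<'E'
from units import *
T=grab("top");S=grab("scene")
print(onz(T,319.5,138.3,.328).round(4), onz(T,319.5,138.3,.337).round(4), blobs(T,"orange",(270,110,370,160)),blobs(S,"orange",(235,110,275,190),5))
go(.6849,-.0355,.40,np.pi/2-.103)
E
```

```text
[ 0.6842 -0.0365  0.328 ] [ 0.6811 -0.0362  0.337 ] [([319.3, 138.3], 419, [56.1, 7.6], 4.1)] [([257.0, 139.0], 21, [20.0, 0.0], -90.0), ([251.1, 140.8], 20, [18.0, 1.0], 90.0), ([250.8, 153.8], 5, [0.9, 3.2], 18.4), ([252.4, 163.5], 14, [5.0, 6.0], 90.0)]
d [-119.3   68.7 -208. ] roll 90.0 yaw0 3.0388 tilt [0.0017 0.0002] q [-0.23  0.37  1.52  0.    1.25 -1.69]
```

Call:
arm_command:
  targets:
    - {"dx":15,"dy":5,"dz":-30,"roll":10}
    - {"dx":30,"dy":15,"dz":-60,"roll":20}
    - {"dx":30,"dy":25,"dz":-90,"roll":30}
    - {"dx":30,"dy":35,"dz":-120,"roll":40}
    - {"dx":30,"dy":45,"dz":-150,"roll":50}
    - {"dx":30,"dy":55,"dz":-180,"roll":60}
    - {"dx":30,"dy":65,"dz":-205,"roll":70}
    - {"dx":30,"dy":69,"dz":-205,"roll":80}
  hand: 45

```text
time_s: 34.17
position: [0.537, -0.0195, 0.3987]
eef_rot: [0.0, 0.683, 0.73, 0.0]
force: [0.6, -1.0, -0.7]
opening: 0.527
grasp_force: 0.0
```

Call:
arm_command:
  targets:
    - {"dx":0,"dy":0,"dz":0,"roll":10}
    - {"dx":0,"dy":0,"dz":0,"roll":10}
    - {"dx":0,"dy":0,"dz":0,"roll":10}
    - {"dx":0,"dy":0,"dz":0,"roll":10}

```text
time_s: 34.67
position: [0.5366, -0.0199, 0.398]
eef_rot: [-0.0, 0.742, 0.671, -0.0]
force: [-0.2, -0.2, -1.2]
opening: 0.523
grasp_force: 0.0
```

```bash
python3 - <<'E'
from units import *
print(tool()[0]["position"])
go(.6849,-.0355,.40,np.pi/2-.103)
E
```

```text
[ 0.53660081 -0.01993837  0.39796817]
d [ -0.6 149.1  -2.1] roll 0.1 yaw0 1.4703 tilt [-0.     -0.0005] q [-0.11  0.21  1.26 -0.    1.68 -0.  ]
```

Call:
arm_command:
  targets:
    - {"dx":0,"dy":40,"dz":0,"roll":0}
    - {"dx":0,"dy":80,"dz":0,"roll":0}
    - {"dx":0,"dy":120,"dz":0,"roll":0}
    - {"dx":-0.6,"dy":149,"dz":0,"roll":0}
    - {"dx":-0.6,"dy":149,"dz":0,"roll":0}
    - {"dx":-0.6,"dy":149,"dz":0,"roll":0}
    - {"dx":-0.6,"dy":149,"dz":0,"roll":0}

```text
time_s: 35.55
position: [0.6841, -0.0356, 0.3993]
eef_rot: [0.0, 0.742, 0.67, 0.0]
force: [-0.9, -0.2, 0.0]
opening: 0.526
grasp_force: 0.0
```

```bash
python3 - <<'E'
from units import *
print(tool()[0]["position"])
go(.6845,-.0355,.309,np.pi/2-.103)
f=look("pics/l1.png")
E
```

```text
[ 0.68409349 -0.03564308  0.39930805]
d [ 0.2  0.3 90.3] roll 0.0 yaw0 1.4685 tilt [0.     0.0013] q [-0.11  0.6   0.71  0.    1.82 -0.  ]
```

View pics/l1.png

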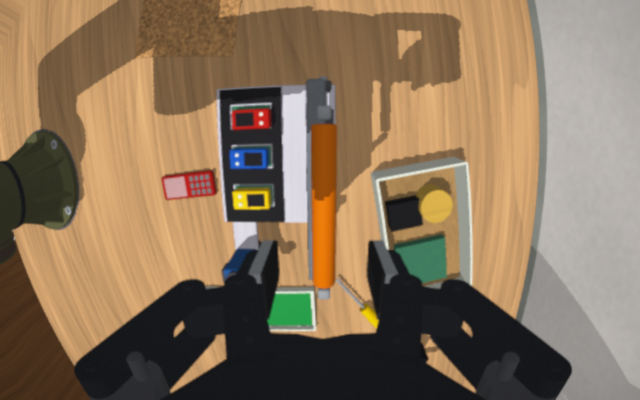

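Roller runs down column ≈323, centred between the fingers (≈320). Descend and grip.

Call:
arm_command:
  targets:
    - {"dx":0,"dy":0.3,"dz":30,"roll":0}
    - {"dx":0,"dy":0.3,"dz":60,"roll":0}
    - {"dx":0,"dy":0.3,"dz":82,"roll":0}
    - {"dx":0,"dy":0.3,"dz":89,"roll":0}
    - {"dx":0,"dy":0.3,"dz":89,"roll":0}

```text
time_s: 36.22
position: [0.6849, -0.0358, 0.3101]
eef_rot: [0.0, 0.742, 0.67, 0.0]
force: [0.2, 0.3, 1.2]
opening: 0.528
grasp_force: 0.0
```

Call:
arm_command:
  targets:
    - {"dx":0,"dy":0,"dz":0,"roll":0}
    - {"dx":0,"dy":0,"dz":0,"roll":0}
    - {"dx":0,"dy":0,"dz":0,"roll":0}
    - {"dx":0,"dy":0,"dz":0,"roll":0}
  hand: 0

```text
time_s: 36.72
position: [0.6849, -0.0358, 0.3106]
eef_rot: [0.0, 0.742, 0.67, 0.0]
force: [-4.5, 0.7, 6.1]
opening: 0.19
grasp_force: 58.6
```

```bash
python3 - <<'E'
from units import *
s=tool()[0];print(s["position"],s["force"],s["opening"]*85.4)
L=.25
for d in range(9,91,9):
    a=np.radians(d); print(d,"dy",round(-250*np.sin(a),1),"dz",round(250*(1-np.cos(a)),1))
E
```

```text
[ 0.68489751 -0.03577763  0.31055952] [-4.50261046  0.68856311  6.0940794 ] 16.248382389202323
9 dy -39.1 dz 3.1
18 dy -77.3 dz 12.2
27 dy -113.5 dz 27.2
36 dy -146.9 dz 47.7
45 dy -176.8 dz 73.2
54 dy -202.3 dz 103.1
63 dy -222.8 dz 136.5
72 dy -237.8 dz 172.7
81 dy -246.9 dz 210.9
90 dy -250.0 dz 250.0
```

Call:
arm_command:
  targets:
    - {"dx":0,"dy":-19.6,"dz":0.8,"roll":0}
    - {"dx":0,"dy":-39.1,"dz":3.1,"roll":0}
    - {"dx":0,"dy":-58.4,"dz":6.9,"roll":0}
    - {"dx":0,"dy":-77.3,"dz":12.2,"roll":0}
    - {"dx":0,"dy":-95.7,"dz":19,"roll":0}
    - {"dx":0,"dy":-113.5,"dz":27.2,"roll":0}
    - {"dx":0,"dy":-130.6,"dz":36.8,"roll":0}
    - {"dx":0,"dy":-146.9,"dz":47.7,"roll":0}

```text
time_s: 37.72
position: [0.5391, -0.0209, 0.2631]
eef_rot: [0.002, 0.742, 0.67, 0.001]
force: [3.3, -0.6, 5.8]
opening: 0.188
grasp_force: 59.0
```

Call:
arm_command:
  targets:
    - {"dx":0,"dy":-15.5,"dz":12.2,"roll":0}
    - {"dx":0,"dy":-29.9,"dz":25.5,"roll":0}
    - {"dx":0,"dy":-43.2,"dz":39.9,"roll":0}
    - {"dx":0,"dy":-55.4,"dz":55.4,"roll":0}
    - {"dx":0,"dy":-66.3,"dz":71.7,"roll":0}
    - {"dx":0,"dy":-75.9,"dz":88.8,"roll":0}
    - {"dx":0,"dy":-84.1,"dz":106.6,"roll":0}
    - {"dx":0,"dy":-90.9,"dz":125,"roll":0}

```text
time_s: 38.72
position: [0.4481, -0.0116, 0.1369]
eef_rot: [0.0, 0.742, 0.67, -0.0]
force: [-2.5, -2.5, 7.8]
opening: 0.185
grasp_force: 59.5
```

Call:
arm_command:
  targets:
    - {"dx":0,"dy":-5.3,"dz":18.9,"roll":0}
    - {"dx":0,"dy":-9.1,"dz":38.2,"roll":0}
    - {"dx":0,"dy":-11.4,"dz":57.7,"roll":0}
    - {"dx":0,"dy":-12.1,"dz":69,"roll":0}
    - {"dx":0,"dy":-12.2,"dz":75.5,"roll":0}
    - {"dx":0,"dy":-12.2,"dz":77.3,"roll":0}
    - {"dx":0,"dy":-12.2,"dz":77.3,"roll":0}

```text
time_s: 39.6
position: [0.4362, -0.0104, 0.0602]
eef_rot: [0.0, 0.742, 0.67, -0.0]
force: [-12.3, -2.2, 18.5]
opening: 0.189
grasp_force: 60.7
```

Call:
arm_command:
  targets:
    - {"dx":0,"dy":-0.8,"dz":1.2,"roll":0}
    - {"dx":0,"dy":-0.8,"dz":1.5,"roll":0}
    - {"dx":0,"dy":-0.8,"dz":1.5,"roll":0}
    - {"dx":0,"dy":-0.8,"dz":1.5,"roll":0}
    - {"dx":0,"dy":-0.8,"dz":1.5,"roll":0}
    - {"dx":0,"dy":-0.8,"dz":1.5,"roll":0}
    - {"dx":0,"dy":-0.8,"dz":1.5,"roll":0}
    - {"dx":0,"dy":-0.8,"dz":1.5,"roll":0}

```text
time_s: 40.6
position: [0.4363, -0.0104, 0.06]
eef_rot: [0.001, 0.742, 0.67, 0.001]
force: [-14.4, -2.6, 35.8]
opening: 0.185
grasp_force: 62.4
```

```bash
python3 - <<'E'
from h import *
S=grab("scene"); s=tool()[0]; print(s["position"],s["force"],s["opening"]*85.4)
a=cv2.resize(S["image"][110:330,220:420],None,fx=2.7,fy=2.7,interpolation=cv2.INTER_CUBIC)
cv2.imwrite("pics/lv.png",a[:,:,::-1])
E
```

```text
[ 0.43635812 -0.01042043  0.06001819] [-15.31214456  -3.20929343  36.09800799] 16.423362689244456
```

View pics/lv.png

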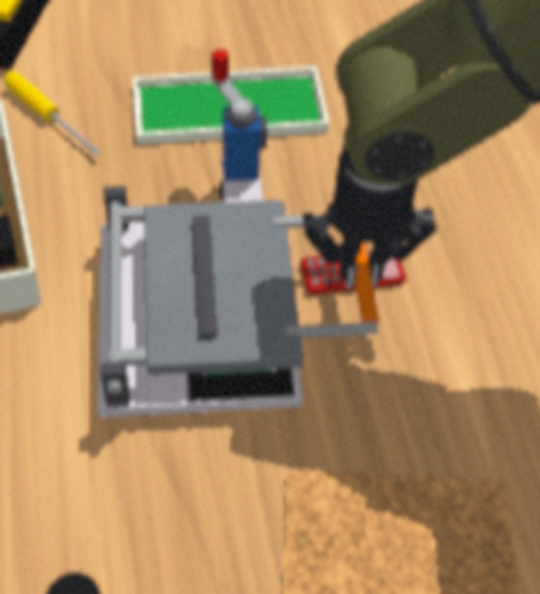

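The lever is at its stop: the plate is level over the nests, and the force went from 18 to 36 N with no movement. It has been held for 1 s, so I'll guide it back up.

Call:
arm_command:
  targets:
    - {"dx":0,"dy":1.6,"dz":-21,"roll":0}
    - {"dx":0,"dy":3.9,"dz":-40.6,"roll":0}
    - {"dx":0,"dy":7.7,"dz":-59.9,"roll":0}
    - {"dx":0,"dy":13,"dz":-78.8,"roll":0}
    - {"dx":0,"dy":19.8,"dz":-97.2,"roll":0}
    - {"dx":0,"dy":28,"dz":-115,"roll":0}
    - {"dx":0,"dy":37.6,"dz":-132.1,"roll":0}
    - {"dx":0,"dy":48.5,"dz":-148.4,"roll":0}

```text
time_s: 41.65
position: [0.484, -0.0153, 0.2079]
eef_rot: [0.0, 0.742, 0.67, 0.0]
force: [-2.1, -2.2, 6.4]
opening: 0.186
grasp_force: 60.3
```

Call:
arm_command:
  targets:
    - {"dx":0,"dy":12.2,"dz":-15.5,"roll":0}
    - {"dx":0,"dy":25.5,"dz":-29.9,"roll":0}
    - {"dx":0,"dy":39.9,"dz":-43.2,"roll":0}
    - {"dx":0,"dy":55.4,"dz":-55.4,"roll":0}
    - {"dx":0,"dy":71.7,"dz":-66.3,"roll":0}
    - {"dx":0,"dy":88.8,"dz":-75.9,"roll":0}
    - {"dx":0,"dy":106.6,"dz":-84.1,"roll":0}
    - {"dx":0,"dy":125,"dz":-90.9,"roll":0}

```text
time_s: 42.65
position: [0.6092, -0.0281, 0.2987]
eef_rot: [0.001, 0.743, 0.67, 0.001]
force: [2.1, -0.6, 1.9]
opening: 0.193
grasp_force: 59.9
```

Call:
arm_command:
  targets:
    - {"dx":0,"dy":18.9,"dz":-5.3,"roll":0}
    - {"dx":0,"dy":38.2,"dz":-9.1,"roll":0}
    - {"dx":0,"dy":57.7,"dz":-11.4,"roll":0}
    - {"dx":0,"dy":70,"dz":-12.2,"roll":0}
    - {"dx":0,"dy":75,"dz":-12.2,"roll":0}
    - {"dx":0,"dy":76.5,"dz":-12.2,"roll":0}
    - {"dx":0,"dy":76.5,"dz":-12.2,"roll":0}

```text
time_s: 43.52
position: [0.6848, -0.0358, 0.3105]
eef_rot: [0.001, 0.742, 0.67, 0.001]
force: [2.9, 1.3, 6.2]
opening: 0.191
grasp_force: 60.3
```

Call:
arm_command:
  targets:
    - {"dx":0,"dy":0,"dz":0,"roll":0}
    - {"dx":0,"dy":0,"dz":0,"roll":0}
    - {"dx":0,"dy":0,"dz":0,"roll":0}
    - {"dx":0,"dy":0,"dz":-30,"roll":0}
    - {"dx":0,"dy":0,"dz":-75,"roll":0}
    - {"dx":0,"dy":-20,"dz":-90,"roll":0}
    - {"dx":0,"dy":-70,"dz":-90,"roll":0}
    - {"dx":0,"dy":-120,"dz":-90,"roll":0}
  hand: 45

```text
time_s: 44.52
position: [0.5633, -0.0233, 0.3989]
eef_rot: [-0.0, 0.742, 0.67, -0.0]
force: [-0.0, -0.1, 1.5]
opening: 0.524
grasp_force: 0.0
```

Call:
arm_command:
  targets:
    - {"dx":5,"dy":-30,"dz":0,"roll":-10}
    - {"dx":15,"dy":-35,"dz":20,"roll":-20}
    - {"dx":25,"dy":-35,"dz":50,"roll":-30}
    - {"dx":35,"dy":-35,"dz":80,"roll":-40}
    - {"dx":45,"dy":-35,"dz":110,"roll":-50}
    - {"dx":55,"dy":-35,"dz":140,"roll":-60}
    - {"dx":65,"dy":-35,"dz":170,"roll":-70}
    - {"dx":68,"dy":-35,"dz":190,"roll":-80}

```text
time_s: 45.52
position: [0.5366, 0.0483, 0.2079]
eef_rot: [-0.001, 0.135, 0.991, -0.0]
force: [-0.3, -0.5, -0.1]
opening: 0.526
grasp_force: 0.0
```

Call:
arm_command:
  targets:
    - {"dx":0,"dy":0,"dz":0,"roll":-10}
    - {"dx":0,"dy":0,"dz":0,"roll":-10}
    - {"dx":0,"dy":0,"dz":0,"roll":-10}
    - {"dx":0,"dy":0,"dz":0,"roll":-10}

```text
time_s: 46.02
position: [0.5371, 0.0478, 0.2095]
eef_rot: [0.0, 0.053, 0.999, 0.0]
force: [0.0, 0.5, -0.4]
opening: 0.528
grasp_force: 0.0
```

```bash
python3 - <<'E'
from units import *
f=look(); s=tool()[0]; print(s["position"])
T=grab("top"); print(blobs(T,"orange",(270,110,370,160)))
b=unit(f,"red",(250,60,400,300),.032)
go(.573,.0453,.0435,np.pi-.103)
E
```

```text
[0.53705043 0.04777646 0.20948429]
[([319.4, 138.3], 419, [56.1, 7.6], 3.9)]
red xy [0.5797 0.0385] yaw -0.076 1-IoU 0.061 px [318.7 221.5]
d [-36.    1.2 165.9] roll -0.1 yaw0 3.0374 tilt [-0.0003  0.0001] q [ 0.02  0.29  1.58  0.    1.27 -1.45]
```

Call:
arm_command:
  targets:
    - {"dx":-18,"dy":1,"dz":10,"roll":0}
    - {"dx":-36,"dy":1.2,"dz":30,"roll":0}
    - {"dx":-36,"dy":1.2,"dz":50,"roll":0}
    - {"dx":-36,"dy":1.2,"dz":50,"roll":0}
    - {"dx":-36,"dy":1.2,"dz":50,"roll":0}
  hand: 52

```text
time_s: 46.75
position: [0.5732, 0.0454, 0.1603]
eef_rot: [0.001, 0.052, 0.999, 0.0]
force: [0.2, -0.3, 0.5]
opening: 0.608
grasp_force: 0.0
```

```bash
python3 - <<'E'
from units import *
f=look("pics/z.png"); s=tool()[0]; print(s["position"])
b=unit(f,"red",(250,60,400,320),.032); unit(f,"blue",(150,60,340,320),.032); unit(f,"yellow",(80,60,340,320),.032)
go(b[0],b[1],.0435,np.pi-.103)
E
```

```text
[0.57326436 0.04538465 0.16045451]
red xy [0.5794 0.0385] yaw -0.078 1-IoU 0.054 px [316.3 201.5]
blue xy [ 0.5659 -0.0254] yaw -0.127 1-IoU 0.047 px [243.  194.1]
yellow xy [ 0.5596 -0.0952] yaw -0.087 1-IoU 0.075 px [174.4 195.7]
d [ -6.6  -6.2 117. ] roll 0.0 yaw0 3.0387 tilt [-0.0016  0.0002] q [ 0.02  0.42  1.53  0.    1.19 -1.45]
```

View pics/z.png

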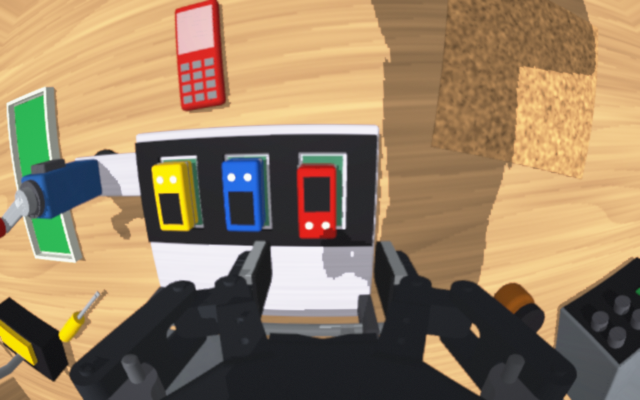

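Red now sits shifted about 6 mm inside its nest (317,200). I need to know whether it still lies flat, and whether the lever test had all the units seated, so I'll check it against the pre-lever wrist picture.

```bash
python3 - <<'E'
from units import *
f=look()
for z in(.028,.032,.036,.040): unit(f,"red",(250,60,400,320),z)
# pre-lever picture l1 taken above the lever: rebuild its camera from the present hand-eye
s,R=tool(); Rc=np.array(f["R"]);tc=np.array(f["t"])
A=Rc@R; b=Rc@s["position"]+tc   # cam = A*tool + b
yaw=1.4685; R1=np.array([[np.cos(yaw),np.sin(yaw),0],[np.sin(yaw),-np.cos(yaw),0],[0,0,-1]]); p1=np.array([.68409,-.03564,.39931])
g=dict(image=cv2.imread("pics/l1.png")[:,:,::-1].copy(),K=f["K"],fish=1,R=A@R1.T,t=b-A@R1.T@p1)
for c,bx in(("red",(225,100,280,135)),("blue",(225,140,280,175)),("yellow",(225,180,280,215))): unit(g,c,bx,.032)
E
```

```text
red xy [0.5796 0.0384] yaw -0.085 1-IoU 0.045 px [316.3 201.2]
red xy [0.579  0.0386] yaw -0.079 1-IoU 0.049 px [316.3 201.2]
red xy [0.5783 0.0385] yaw -0.075 1-IoU 0.067 px [316.3 201.2]
red xy [0.5776 0.0387] yaw -0.067 1-IoU 0.095 px [316.3 201.2]
red xy [0.5727 0.0391] yaw -0.081 1-IoU 0.092 px [251. 119.]
blue xy [ 0.561  -0.0246] yaw -0.11 1-IoU 0.047 px [248.4 158.4]
yellow xy [ 0.5544 -0.0935] yaw -0.049 1-IoU 0.093 px [251.2 198.6]
```

The red unit was already displaced against the fence before the lever pull. It was flat on the floor, and the lever reached its full stop, so the test is valid. Picking red.

Call:
arm_command:
  targets:
    - {"dx":-4,"dy":-6,"dz":30,"roll":0}
    - {"dx":-4,"dy":-6,"dz":70,"roll":0}
    - {"dx":-4,"dy":-6,"dz":100,"roll":0}
    - {"dx":-4,"dy":-6,"dz":114,"roll":0}
    - {"dx":-4,"dy":-6,"dz":115.5,"roll":0}
    - {"dx":-4,"dy":-6,"dz":115.5,"roll":0}
  hand: 46

```text
time_s: 47.6
position: [0.577, 0.039, 0.0451]
eef_rot: [0.001, 0.051, 0.999, 0.0]
force: [-0.5, 0.0, 0.5]
opening: 0.536
grasp_force: 0.0
```

Call:
arm_command:
  targets:
    - {"dx":0,"dy":0,"dz":0,"roll":0}
    - {"dx":0,"dy":0,"dz":0,"roll":0}
    - {"dx":0,"dy":0,"dz":0,"roll":0}
    - {"dx":0,"dy":0,"dz":0,"roll":0}
  hand: 0

```text
time_s: 48.1
position: [0.5771, 0.0396, 0.0454]
eef_rot: [0.001, 0.051, 0.999, 0.001]
force: [-1.3, 5.1, 6.5]
opening: 0.353
grasp_force: 60.2
```

Call:
arm_command:
  targets:
    - {"dx":0,"dy":0,"dz":-15,"roll":0}
    - {"dx":0,"dy":0,"dz":-50,"roll":0}
    - {"dx":0,"dy":0,"dz":-100,"roll":0}
    - {"dx":0,"dy":0,"dz":-150,"roll":0}
    - {"dx":0,"dy":0,"dz":-180,"roll":0}
    - {"dx":0,"dy":0,"dz":-180,"roll":0}

```text
time_s: 48.85
position: [0.577, 0.0389, 0.227]
eef_rot: [0.003, 0.051, 0.999, 0.0]
force: [-0.1, 0.0, -0.5]
opening: 0.357
grasp_force: 60.4
```

```bash
python3 - <<'E'
from units import *
s=tool()[0]; print(s["position"],s["opening"]*85.4)
f=look(); p=s["position"]
b=unit(f,"red",(200,150,460,360),p[2]-.0105); print("offset",(tool()[1].T@np.r_[b[:2]-p[:2],0]*1e3).round(1))
go(.444,-.343,.22,np.pi-.085)
E
```

```text
[0.57704122 0.03885696 0.22702996] 30.50197509221879
red xy [0.5777 0.0379] yaw -0.102 1-IoU 0.081 px [322.5 251.3]
offset [-0.7 -0.9  0. ]
d [  92.5 -393.4    4.6] roll -1.0 yaw0 3.0387 tilt [-0.002   0.0001] q [ 0.    0.37  1.45 -0.    1.32 -1.46]
```

Call:
arm_command:
  targets:
    - {"dx":12,"dy":-45,"dz":0,"roll":0}
    - {"dx":24,"dy":-97,"dz":0,"roll":0}
    - {"dx":36,"dy":-150,"dz":0,"roll":0}
    - {"dx":48,"dy":-203,"dz":0,"roll":0}
    - {"dx":60,"dy":-256,"dz":0,"roll":0}
    - {"dx":72,"dy":-309,"dz":0,"roll":0}
    - {"dx":84,"dy":-360,"dz":0,"roll":-1}
    - {"dx":92.5,"dy":-393,"dz":0,"roll":-1}

```text
time_s: 49.9
position: [0.4425, -0.3442, 0.2224]
eef_rot: [-0.001, 0.043, 0.999, 0.001]
force: [0.0, 0.7, -1.1]
opening: 0.357
grasp_force: 60.4
```

Call:
arm_command:
  targets:
    - {"dx":0,"dy":0,"dz":60,"roll":0}
    - {"dx":0,"dy":0,"dz":110,"roll":0}
    - {"dx":0,"dy":0,"dz":135,"roll":0}
    - {"dx":0,"dy":0,"dz":135,"roll":0}
    - {"dx":0,"dy":0,"dz":135,"roll":0}

```text
time_s: 50.52
position: [0.4442, -0.3427, 0.0896]
eef_rot: [0.0, 0.043, 0.999, -0.0]
force: [0.3, -0.1, -1.0]
opening: 0.355
grasp_force: 60.4
```

```bash
python3 - <<'E'
from units import *
s=tool()[0]; print(s["position"],s["opening"]*85.4)
f=look("pics/tr.png")
m=cv2.inRange(hsv(f),(45,80,30),(85,255,255)); m[:, :200]=0; m[:,470:]=0; m[350:]=0
n,l,st,ce=cv2.connectedComponentsWithStats(m); print(st[1:][st[1:,4]>100])
go(.444,-.343,.022,np.pi-.085)
E
```

```text
[ 0.44420277 -0.34272003  0.08960337] 30.352722247863962
[[ 265  157  120   94 6363]
 [ 279  293   88   47 2029]]
d [ 0.5 -0.1 68. ] roll -0.0 yaw0 3.0563 tilt [-0.0014 -0.0011] q [-0.72  0.48  1.63 -0.    1.04 -2.21]
```

View pics/tr.png

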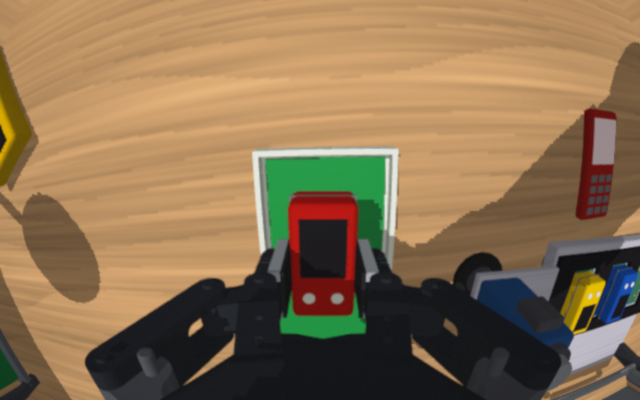

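The unit is centred over the tray's near end: tray columns 258–397, unit 289–357. I have now used up my picture views, so I will rely on numeric checks from here. Lowering.

Call:
arm_command:
  targets:
    - {"dx":0.5,"dy":0,"dz":30,"roll":0}
    - {"dx":0.5,"dy":0,"dz":55,"roll":0}
    - {"dx":0.5,"dy":0,"dz":64,"roll":0}
    - {"dx":0.5,"dy":0,"dz":67,"roll":0}
    - {"dx":0.5,"dy":0,"dz":68.5,"roll":0}
    - {"dx":0.5,"dy":0,"dz":70,"roll":0}
    - {"dx":0.5,"dy":0,"dz":70,"roll":0}

```text
time_s: 51.45
position: [0.4436, -0.3425, 0.0191]
eef_rot: [0.0, 0.043, 0.999, -0.0]
force: [0.3, 0.3, -1.0]
opening: 0.356
grasp_force: 60.4
```

Call:
arm_command:
  targets:
    - {"dx":0,"dy":0,"dz":1,"roll":0}
    - {"dx":0,"dy":0,"dz":2,"roll":0}
    - {"dx":0,"dy":0,"dz":2,"roll":0}

```text
time_s: 51.82
position: [0.4435, -0.3425, 0.0173]
eef_rot: [0.0, 0.043, 0.999, -0.0]
force: [-3.0, 2.2, 6.9]
opening: 0.354
grasp_force: 61.3
```

Call:
arm_command:
  targets:
    - {"dx":0,"dy":0,"dz":-0.5,"roll":0}
    - {"dx":0,"dy":0,"dz":-0.5,"roll":0}
    - {"dx":0,"dy":0,"dz":-0.5,"roll":0}
    - {"dx":0,"dy":0,"dz":-20,"roll":0}
    - {"dx":0,"dy":0,"dz":-60,"roll":0}
    - {"dx":0,"dy":0,"dz":-115,"roll":0}
    - {"dx":0,"dy":0,"dz":-170,"roll":0}
    - {"dx":0,"dy":0,"dz":-208,"roll":0}
  hand: 46

```text
time_s: 52.82
position: [0.4436, -0.3425, 0.2291]
eef_rot: [0.001, 0.043, 0.999, -0.001]
force: [0.2, 0.1, 0.1]
opening: 0.539
grasp_force: 0.0
```

```bash
python3 - <<'E'
from units import *
f=look(); unit(f,"red",(220,100,420,330),.005)
go(.5663,-.0240,.225,np.pi-.103)
E
```

```text
red xy [ 0.4467 -0.3447] yaw -0.085 1-IoU 0.16 px [323.1 173.8]
d [-94.1 328.6   7.5] roll 1.0 yaw0 3.0564 tilt [-0.0078 -0.0058] q [-0.72  0.32  1.49  0.    1.32 -2.21]
```

Call:
arm_command:
  targets:
    - {"dx":-13,"dy":45,"dz":3,"roll":0}
    - {"dx":-28,"dy":97,"dz":6,"roll":0}
    - {"dx":-43,"dy":150,"dz":6,"roll":0}
    - {"dx":-58,"dy":203,"dz":6,"roll":0}
    - {"dx":-73,"dy":256,"dz":6,"roll":1}
    - {"dx":-88,"dy":309,"dz":6,"roll":1}
    - {"dx":-94,"dy":328,"dz":30,"roll":1}
    - {"dx":-94,"dy":328,"dz":55,"roll":1}

```text
time_s: 53.88
position: [0.5655, -0.022, 0.1703]
eef_rot: [0.001, 0.05, 0.999, 0.0]
force: [0.6, -0.9, -0.8]
opening: 0.539
grasp_force: 0.0
```

Call:
arm_command:
  targets:
    - {"dx":0,"dy":0,"dz":0,"roll":0}
    - {"dx":0,"dy":0,"dz":0,"roll":0}
    - {"dx":0,"dy":0,"dz":0,"roll":0}

```text
time_s: 54.25
position: [0.5655, -0.024, 0.1712]
eef_rot: [0.001, 0.052, 0.999, -0.0]
force: [0.1, 0.0, -0.1]
opening: 0.541
grasp_force: 0.0
```

```bash
python3 - <<'E'
from units import *
f=look(); b=unit(f,"blue",(260,100,400,330),.032); unit(f,"yellow",(320,100,500,330),.032) if 0 else unit(f,"yellow",(150,60,560,330),.032)
print(tool()[0]["position"])
go(b[0],b[1],.044,np.pi-.103)
E
```

```text
blue xy [ 0.5662 -0.0238] yaw -0.102 1-IoU 0.061 px [323.9 192. ]
yellow xy [ 0.5605 -0.0941] yaw -0.143 1-IoU 0.08 px [247.  193.1]
[ 0.56538684 -0.02395503  0.17093824]
d [ -0.6   0.2 126.9] roll -0.0 yaw0 3.0384 tilt [-0.0017  0.    ] q [-0.11  0.39  1.55  0.    1.2  -1.57]
```

Call:
arm_command:
  targets:
    - {"dx":-0.6,"dy":0,"dz":40,"roll":0}
    - {"dx":-0.6,"dy":0,"dz":90,"roll":0}
    - {"dx":-0.6,"dy":0,"dz":115,"roll":0}
    - {"dx":-0.6,"dy":0,"dz":125,"roll":0}
    - {"dx":-0.6,"dy":0,"dz":126,"roll":0}
    - {"dx":-0.6,"dy":0,"dz":126,"roll":0}

```text
time_s: 55.05
position: [0.5663, -0.0238, 0.0451]
eef_rot: [0.001, 0.051, 0.999, -0.0]
force: [0.4, -0.7, 0.2]
opening: 0.539
grasp_force: 0.0
```

Call:
arm_command:
  targets:
    - {"dx":0,"dy":0,"dz":0,"roll":0}
    - {"dx":0,"dy":0,"dz":0,"roll":0}
    - {"dx":0,"dy":0,"dz":0,"roll":0}
    - {"dx":0,"dy":0,"dz":0,"roll":0}
  hand: 0

```text
time_s: 55.55
position: [0.5664, -0.0238, 0.0452]
eef_rot: [0.001, 0.051, 0.999, -0.0]
force: [-1.5, 0.2, 6.3]
opening: 0.357
grasp_force: 60.1
```

Call:
arm_command:
  targets:
    - {"dx":0,"dy":0,"dz":-15,"roll":0}
    - {"dx":0,"dy":0,"dz":-50,"roll":0}
    - {"dx":0,"dy":0,"dz":-100,"roll":0}
    - {"dx":0,"dy":0,"dz":-150,"roll":0}
    - {"dx":0,"dy":0,"dz":-180,"roll":0}
    - {"dx":0,"dy":0,"dz":-180,"roll":0}

```text
time_s: 56.3
position: [0.5664, -0.0237, 0.2272]
eef_rot: [0.003, 0.051, 0.999, -0.0]
force: [0.7, -0.1, -0.7]
opening: 0.358
grasp_force: 59.4
```

```bash
python3 - <<'E'
from units import *
s=tool()[0]; print(s["position"],s["opening"]*85.4)
f=look(); p=s["position"]
b=unit(f,"blue",(200,150,460,360),p[2]-.0125); print("offset",(tool()[1].T@np.r_[b[:2]-p[:2],0]*1e3).round(1))
go(.516,-.349,.225,np.pi-.085)
E
```

```text
[ 0.56635174 -0.02373814  0.22721511] 30.609914511877907
blue xy [ 0.5653 -0.0245] yaw -0.107 1-IoU 0.042 px [322.7 248.6]
offset [ 1.  -0.8 -0. ]
d [  16.1 -328.7    0. ] roll -1.0 yaw0 3.0389 tilt [-0.0021 -0.    ] q [-0.11  0.34  1.48 -0.    1.32 -1.57]
```

Call:
arm_command:
  targets:
    - {"dx":2,"dy":-40,"dz":0,"roll":0}
    - {"dx":4,"dy":-95,"dz":0,"roll":0}
    - {"dx":7,"dy":-152,"dz":0,"roll":0}
    - {"dx":9,"dy":-210,"dz":0,"roll":0}
    - {"dx":12,"dy":-268,"dz":0,"roll":-1}
    - {"dx":15,"dy":-318,"dz":0,"roll":-1}
    - {"dx":15,"dy":-328.7,"dz":0,"roll":-1}
    - {"dx":15,"dy":-328.7,"dz":0,"roll":-1}

```text
time_s: 57.35
position: [0.5167, -0.349, 0.2226]
eef_rot: [-0.001, 0.043, 0.999, 0.001]
force: [0.4, 0.8, -1.4]
opening: 0.354
grasp_force: 59.5
```

Call:
arm_command:
  targets:
    - {"dx":0,"dy":0,"dz":50,"roll":0}
    - {"dx":0,"dy":0,"dz":100,"roll":0}
    - {"dx":0,"dy":0,"dz":150,"roll":0}
    - {"dx":0,"dy":0,"dz":185,"roll":0}
    - {"dx":0,"dy":0,"dz":196,"roll":0}
    - {"dx":0,"dy":0,"dz":202,"roll":0}
    - {"dx":0,"dy":0,"dz":205,"roll":0}
    - {"dx":0,"dy":0,"dz":205,"roll":0}

```text
time_s: 58.35
position: [0.5174, -0.3493, 0.0197]
eef_rot: [0.001, 0.043, 0.999, -0.0]
force: [0.5, 0.2, -1.1]
opening: 0.353
grasp_force: 59.5
```

Call:
arm_command:
  targets:
    - {"dx":0,"dy":0,"dz":1.5,"roll":0}
    - {"dx":0,"dy":0,"dz":2.5,"roll":0}
    - {"dx":0,"dy":0,"dz":2.5,"roll":0}

```text
time_s: 58.72
position: [0.5172, -0.3493, 0.0171]
eef_rot: [0.0, 0.043, 0.999, -0.0]
force: [-2.5, 1.5, 6.5]
opening: 0.357
grasp_force: 60.4
```

Call:
arm_command:
  targets:
    - {"dx":0,"dy":0,"dz":-0.5,"roll":0}
    - {"dx":0,"dy":0,"dz":-0.5,"roll":0}
    - {"dx":0,"dy":0,"dz":-0.5,"roll":0}
    - {"dx":0,"dy":0,"dz":-20,"roll":0}
    - {"dx":0,"dy":0,"dz":-60,"roll":0}
    - {"dx":0,"dy":0,"dz":-115,"roll":0}
    - {"dx":0,"dy":0,"dz":-170,"roll":0}
    - {"dx":0,"dy":0,"dz":-210,"roll":0}
  hand: 46

```text
time_s: 59.72
position: [0.5171, -0.3492, 0.2307]
eef_rot: [0.002, 0.043, 0.999, -0.001]
force: [0.1, -0.4, 0.3]
opening: 0.54
grasp_force: 0.0
```

```bash
python3 - <<'E'
from units import *
f=look(); unit(f,"red",(220,60,420,330),.005);unit(f,"blue",(220,60,420,230),.005)
go(.560,-.0935,.175,np.pi-.103)
E
```

```text
red xy [ 0.4454 -0.3447] yaw -0.085 1-IoU 0.127 px [323.5 109.5]
blue xy [ 0.5171 -0.3501] yaw -0.131 1-IoU 0.103 px [323.3 172. ]
d [-19.4 259.4  59.7] roll 1.0 yaw0 3.0564 tilt [-0.0087 -0.0055] q [-0.65  0.46  1.29  0.    1.38 -2.14]
```

Call:
arm_command:
  targets:
    - {"dx":-3,"dy":40,"dz":0,"roll":0}
    - {"dx":-7,"dy":95,"dz":4,"roll":0}
    - {"dx":-11,"dy":152,"dz":4,"roll":0}
    - {"dx":-15,"dy":205,"dz":4,"roll":1}
    - {"dx":-19,"dy":250,"dz":10,"roll":1}
    - {"dx":-19,"dy":259,"dz":40,"roll":1}
    - {"dx":-19,"dy":259,"dz":60,"roll":1}
    - {"dx":-19,"dy":259,"dz":60,"roll":1}

```text
time_s: 60.78
position: [0.5576, -0.0924, 0.1661]
eef_rot: [-0.001, 0.051, 0.999, 0.0]
force: [0.1, -0.0, 0.5]
opening: 0.54
grasp_force: 0.0
```

Call:
arm_command:
  targets:
    - {"dx":0,"dy":0,"dz":0,"roll":0}
    - {"dx":0,"dy":0,"dz":0,"roll":0}

```text
time_s: 61.02
position: [0.5584, -0.093, 0.1675]
eef_rot: [0.001, 0.052, 0.999, -0.0]
force: [-0.5, 0.2, 0.0]
opening: 0.539
grasp_force: 0.0
```

```bash
python3 - <<'E'
from units import *
f=look(); b=unit(f,"yellow",(250,100,400,330),.032)
print(tool()[0]["position"])
go(b[0],b[1],.044,np.pi-.103)
E
```

```text
yellow xy [ 0.5605 -0.0923] yaw -0.102 1-IoU 0.071 px [324.5 194. ]
[ 0.55832068 -0.09292993  0.1672678 ]
d [ -1.9   0.9 123.3] roll -0.0 yaw0 3.0386 tilt [-0.0014 -0.0002] q [-0.23  0.39  1.55  0.    1.2  -1.7 ]
```

Call:
arm_command:
  targets:
    - {"dx":-1.5,"dy":0.5,"dz":40,"roll":0}
    - {"dx":-1.5,"dy":0.5,"dz":90,"roll":0}
    - {"dx":-1.5,"dy":0.5,"dz":115,"roll":0}
    - {"dx":-1.5,"dy":0.5,"dz":121,"roll":0}
    - {"dx":-1.5,"dy":0.5,"dz":122.3,"roll":0}
    - {"dx":-1.5,"dy":0.5,"dz":122.3,"roll":0}

```text
time_s: 61.82
position: [0.5602, -0.0926, 0.0453]
eef_rot: [0.001, 0.051, 0.999, -0.0]
force: [0.5, -0.0, -0.5]
opening: 0.537
grasp_force: 0.0
```

Call:
arm_command:
  targets:
    - {"dx":0,"dy":0,"dz":0,"roll":0}
    - {"dx":0,"dy":0,"dz":0,"roll":0}
    - {"dx":0,"dy":0,"dz":0,"roll":0}
    - {"dx":0,"dy":0,"dz":0,"roll":0}
  hand: 0

```text
time_s: 62.32
position: [0.5603, -0.0925, 0.0453]
eef_rot: [0.001, 0.051, 0.999, -0.0]
force: [-1.3, 0.3, 6.6]
opening: 0.362
grasp_force: 60.2
```

Call:
arm_command:
  targets:
    - {"dx":0,"dy":0,"dz":-15,"roll":0}
    - {"dx":0,"dy":0,"dz":-50,"roll":0}
    - {"dx":0,"dy":0,"dz":-100,"roll":0}
    - {"dx":0,"dy":0,"dz":-150,"roll":0}
    - {"dx":0,"dy":0,"dz":-182,"roll":0}
    - {"dx":0,"dy":0,"dz":-182,"roll":0}

```text
time_s: 63.08
position: [0.5603, -0.0925, 0.2296]
eef_rot: [0.003, 0.051, 0.999, -0.0]
force: [-0.2, 0.3, -1.7]
opening: 0.358
grasp_force: 59.5
```

```bash
python3 - <<'E'
from units import *
s=tool()[0]; print(s["position"],s["opening"]*85.4)
f=look(); p=s["position"]
b=unit(f,"yellow",(200,150,460,360),p[2]-.0125); print("offset",(tool()[1].T@np.r_[b[:2]-p[:2],0]*1e3).round(1))
go(.587,-.3548,.23,np.pi-.085)
E
```

```text
[ 0.56026145 -0.09248127  0.22957848] 30.56481921027241
yellow xy [ 0.5593 -0.0933] yaw -0.102 1-IoU 0.048 px [322.5 248.3]
offset [ 0.9 -1.  -0. ]
d [ -54.1 -258.3   -2.4] roll -1.0 yaw0 3.0389 tilt [-0.0022 -0.0003] q [-0.23  0.34  1.48  0.    1.32 -1.7 ]
```

Call:
arm_command:
  targets:
    - {"dx":-8,"dy":-40,"dz":0,"roll":0}
    - {"dx":-19,"dy":-92,"dz":0,"roll":0}
    - {"dx":-30,"dy":-146,"dz":0,"roll":0}
    - {"dx":-42,"dy":-200,"dz":0,"roll":-1}
    - {"dx":-52,"dy":-248,"dz":0,"roll":-1}
    - {"dx":-54,"dy":-258,"dz":0,"roll":-1}
    - {"dx":-54,"dy":-258,"dz":0,"roll":-1}
    - {"dx":-54,"dy":-258,"dz":0,"roll":-1}

```text
time_s: 64.12
position: [0.587, -0.3532, 0.2258]
eef_rot: [-0.0, 0.042, 0.999, 0.0]
force: [-0.2, 0.8, -1.3]
opening: 0.354
grasp_force: 59.6
```

Call:
arm_command:
  targets:
    - {"dx":0,"dy":0,"dz":50,"roll":0}
    - {"dx":0,"dy":0,"dz":100,"roll":0}
    - {"dx":0,"dy":0,"dz":150,"roll":0}
    - {"dx":0,"dy":0,"dz":185,"roll":0}
    - {"dx":0,"dy":0,"dz":198,"roll":0}
    - {"dx":0,"dy":0,"dz":205,"roll":0}
    - {"dx":0,"dy":0,"dz":207.5,"roll":0}
    - {"dx":0,"dy":0,"dz":207.5,"roll":0}

```text
time_s: 65.12
position: [0.5872, -0.3548, 0.0196]
eef_rot: [0.001, 0.043, 0.999, -0.0]
force: [0.1, -0.8, -0.4]
opening: 0.356
grasp_force: 59.6
```

Call:
arm_command:
  targets:
    - {"dx":0,"dy":0,"dz":1.5,"roll":0}
    - {"dx":0,"dy":0,"dz":2.5,"roll":0}
    - {"dx":0,"dy":0,"dz":2.5,"roll":0}

```text
time_s: 65.5
position: [0.5871, -0.3548, 0.0173]
eef_rot: [0.0, 0.043, 0.999, -0.0]
force: [-3.6, 1.4, 7.8]
opening: 0.355
grasp_force: 60.7
```

Call:
arm_command:
  targets:
    - {"dx":0,"dy":0,"dz":-0.5,"roll":0}
    - {"dx":0,"dy":0,"dz":-0.5,"roll":0}
    - {"dx":0,"dy":0,"dz":-0.5,"roll":0}
    - {"dx":0,"dy":0,"dz":-20,"roll":0}
    - {"dx":0,"dy":0,"dz":-60,"roll":0}
    - {"dx":0,"dy":0,"dz":-115,"roll":0}
    - {"dx":0,"dy":0,"dz":-170,"roll":0}
    - {"dx":0,"dy":0,"dz":-210,"roll":0}
  hand: 46

```text
time_s: 66.5
position: [0.5869, -0.3546, 0.2307]
eef_rot: [0.002, 0.043, 0.999, -0.001]
force: [-0.2, -0.4, -0.6]
opening: 0.54
grasp_force: 0.0
```

```bash
python3 - <<'E'
from units import *
f=look("pics/end.png")
for c,b in(("red",(220,0,420,120)),("blue",(220,20,420,160)),("yellow",(220,120,420,330))): unit(f,c,b,.005)
T=grab("top")
for c in("red","blue","yellow"): print(c,*blobs(T,c,(310,180,460,290)))
kn=[x for x in blobs(f,"red",(420,0,640,400),60)]; print("right-side reds",kn)
print(proj(f,np.array([[.5422,-.2516,.157]])).round(1), "knob expected px wrist", proj(T,np.array([[.5422,-.2516,.157]])).round(1))
E
```

```text
red xy [ 0.4414 -0.3445] yaw -0.087 1-IoU 0.179 px [323.  49.]
blue xy [ 0.5164 -0.3503] yaw -0.085 1-IoU 0.09 px [322.8 110.9]
yellow xy [ 0.5868 -0.3557] yaw -0.085 1-IoU 0.062 px [322.9 172. ]
red ([405.7, 211.9], 59, [7.1, 8.5], 45.0) ([329.6, 261.3], 301, [40.0, 16.0], 90.0)
blue ([429.3, 199.5], 15, [8.0, 5.0], 90.0) ([379.2, 223.7], 119, [17.0, 17.0], 90.0)
yellow ([428.5, 203.0], 138, [21.0, 12.0], 90.0)
right-side reds [([523.9, 50.1], 1022, [81.4, 28.3], 84.8), ([457.7, 143.4], 855, [38.9, 26.2], 18.4)]
[[457.  140.4]] knob expected px wrist [[404.5 212.1]]
```

Call:
arm_command:
  targets:
    - {"dx":40,"dy":-10,"dz":-20,"roll":0}
    - {"dx":90,"dy":-20,"dz":-40,"roll":0}
    - {"dx":140,"dy":-30,"dz":-40,"roll":0}
    - {"dx":190,"dy":-40,"dz":-40,"roll":0}
    - {"dx":220,"dy":-50,"dz":-40,"roll":0}
    - {"dx":220,"dy":-50,"dz":-40,"roll":0}
    - {"dx":220,"dy":-50,"dz":-40,"roll":0}

```text
time_s: 67.47
position: [0.3637, -0.3855, 0.2664]
eef_rot: [0.0, 0.043, 0.999, -0.0]
force: [0.8, 0.4, 0.6]
opening: 0.542
grasp_force: 0.0
```

```bash
python3 - <<'E'
from units import *
T=grab("top");S=grab("scene")
for c in("red","blue","yellow"):
    for n,f,b,B in(("T",T,(400,180,460,285),0),("S",S,(268,128,348,172),0)):
        for x in blobs(f,c,b,10): print(n,c,x,onz(f,*x[0],.028).round(3))
print("jar/driver/phone",blobs(T,"yellow",(400,130,455,170)),blobs(T,"red",(310,235,350,290)))
s=tool()[0];print(s["time_s"],s["position"],s["force"])
E
```

```text
T red ([405.5, 211.9], 57, [6.4, 9.2], 45.0) [ 0.563 -0.284  0.028]
T red ([428.8, 253.9], 177, [21.0, 11.0], 90.0) [ 0.443 -0.34   0.028]
S red ([301.0, 133.9], 50, [10.0, 4.0], 90.0) [ 0.522 -0.393  0.028]
S red ([326.0, 145.1], 134, [9.0, 17.0], 90.0) [ 0.448 -0.325  0.028]
T blue ([429.3, 199.5], 15, [8.0, 5.0], 90.0) [ 0.597 -0.355  0.028]
T blue ([429.0, 229.8], 188, [22.0, 12.0], 90.0) [ 0.511 -0.347  0.028]
S blue ([299.0, 146.5], 58, [10.0, 7.0], 90.0) [ 0.538 -0.332  0.028]
S blue ([312.3, 144.3], 16, [7.2, 2.6], 80.5) [ 0.493 -0.336  0.028]
S blue ([309.4, 163.3], 188, [16.9, 12.8], 85.9) [ 0.517 -0.25   0.028]
T yellow ([429.8, 205.6], 195, [22.0, 12.0], 90.0) [ 0.58  -0.355  0.028]
S yellow ([284.2, 147.4], 167, [10.7, 18.4], 86.2) [ 0.587 -0.335  0.028]
jar/driver/phone [([437.5, 146.2], 242, [8.4, 30.7], 55.0)] [([329.6, 261.1], 306, [40.0, 16.0], 90.0)]
67.575 [ 0.36404002 -0.38532537  0.26594409] [ 0.76026533 -0.01384608  0.5074197 ]
```

All three units are in the tray, the knob is where I left it, and the phone hasn't moved. Handing in.

```bash
python3 -c "
from rig import r
print(r.sign_off())"
```

```text
the job is handed in; nothing more can be done
None
```

I handed the job in at about 68 s of the 210 s allowed: the foot was left firm, the lever was held about 1 s at its stop with all three units in nests, and the units now lie in the tray; I guided the lever back up in the grip, red had slid about 6 mm in its nest before the pull, the final checks found the phone unmoved (jar and driver not measured), and I viewed 15 pictures, one over the limit of 14.

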